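# Unstack the washed bonsai pots onto their drip trays

## Robot

A 6-joint arm with a two-finger parallel gripper is mounted at the origin on the work surface. World frame = base frame: x ahead of the robot, y to its left, z up, the work surface at z = 0. Lengths are in m, angles in rad, forces in N, time in s.
With the tool pointing down it reaches from about 0.35 to 0.775 m from the base axis. Payload 5.5 kg.
Tool frame: the origin (TCP) lies at the very end of the fingers, on their centre line; the grasp point (between the pads) lies 19 mm behind it; z points along the fingers, x is the direction in which the jaws open and shut, and the axes are right-handed (so a half turn about z gives the same grasp; the last joint's range is limited). The gripper opens to 85 mm and grips with 20 to 120 N. Pads are 22 mm wide; open, the fingers measure 114 mm over their backs; the gripper's body (76 mm by 85 mm) begins 54 mm behind the grasp point. The pads swing forward as they close: fully open they stand 13 mm farther back than shut.
Start: joints at [1.05, 0.313, 0.046, 1.304, 0, 1.431], TCP at [0.214, 0.534, 0.195] pointing down, gripper open.
Joint ranges: [-2.76, 2.76], [-0.86, 1.69], [-1.03, 1.26], [-2.2, 2.34], [-1.47, 1.5], [-3.14, 3.14]. Speed limits (rad/s): [2.57, 2.57, 3.14, 3.14, 3.14, 3.14].

## Interface

Orientations are given as a unit quaternion [w, x, y, z].
In Python, from workcell import monitor, eyes, ticket gives the robot as it stands.
- The arm moves only by the tool send_rows, never from a script. Its argument "targets" is a list of rows, each a list of 5 numbers: the shift along the world's x, y, z in m, then the turn about the world's z in degrees, then the closure in counts, from 0 (fully open) to 255 (shut). A call has 1 to 12 rows; each row shifts and turns the commanded pose from where the row before left it; what a row does not reach is not made up. A row lasts 1/10 s, in which the tool goes at most 50 mm and 8.59 degrees, less where a joint would pass 70% of its speed; a pose out of reach is approached as far as the arm can. A call is refused whole if a number of a shift passes 0.05 or a number of a turn 8.59, either way. A call with a gripper value outside its range is refused whole. The fingers move at their own pace and stop on an object; "newtons" is the grip in N (left out, the last holds). Time passes only in rows, so rows that do not move let the fingers close. It gives the time, the measured TCP pose, the force and the opening at its end, in the units of the state.
- monitor.get_state(): the state, without advancing time (a new reading comes with each control period).
- eyes.read_camera(name): name is "side" or "top"; returns a dict with "img" (400x640x3 uint8, red, green, blue), "z_map" (400x640 float32, m along the optical axis (not along the pixel's ray), 0 where there is no reading), "camera_matrix" (3x3 intrinsics, pixels), "pose" (4x4, takes a point from camera to world coordinates). Camera axes: x right, y down, z forward; pixel columns grow to the right and rows downward; lengths in m; the calibration is good to about 2 mm. A picture is of the moment at which its call begins.
- ticket.hand_in(): hands the job in, once; it reports no verdict.
Trained networks look in the newest picture that a camera, given by its name, has taken for a name from the list of things; names that differ only in an ending like _2 or _b are one class to them, and where a whole thing is asked for, a point or a joint stands for the part that bears it (a point fixed in the world has none). Each returns a list of dicts, best first, with "conf" (0 to 1); they miss things now and then, are a little off and sometimes report something else, mostly with a low value. They report only what shows in the picture. A call takes as long as a camera call. They do not tell look-alikes from the thing itself.
- eyes.spot_in(name, camera): "xyz" ([x, y, z] in m, in world coordinates, good to about 4 mm: the middle of the surface that is visible of it).
- eyes.tip_of(name, camera): "xyz" ([x, y, z] in m, in world coordinates, good to about 4 mm: a listed point, or the origin of a listed thing).
The state is a dict: "clock": time; "joint_pos": joint angles; "qvel": joint speeds; "tau": joint torques, N m; "tcp_pos": TCP position; "orientation": TCP orientation; "wrist_force": force on the tool from outside, world axes, zero at the start; "ft_torque": the same for the moment, N m; "finger_gap": finger opening in m.
Only numpy, scipy, OpenCV 4.12 (cv2) and the standard library are available. Lean on these libraries where they do the work, as an engineer would, in place of code of your own. Each camera call takes 0.05 s, during which the arm holds its last target.

## Task

The washed bonsai pots stand in one stack, upside down. Take the stack apart from the top, one pot at a time, and set each pot gently, still upside down, flat inside the drip tray of its own shape and size, the square and the oblong pot with their sides parallel to the tray's. The trays are light: put each pot in the middle, leave the trays where they stand, and do not disturb the mister or the tub.

Things in the scene. Friction and masses are not known exactly. Their poses are not given: they have to be found in the camera images.
- thumb_pot: The smallest pot, unglazed brown stoneware, round, at the top of the stack. Walls 24 mm across, rim 30 mm across, 30 mm high, about 40 g. Stands upside down: flat closed base with one or two small drain holes on top, open rim below. Origin: centre of the rim's lower edge (the underside as it stands), z up. Straight upright walls; the rim is a band 3 mm proud of the walls all round and 6 mm high at the very bottom.
- square_pot: Square pale green (celadon) pot, second from the top, under the small round pot. Walls 34 x 34 mm, rim 40 x 40 mm, 32 mm high, about 80 g; its x and y axes are parallel to its sides. Stands upside down: flat closed base with one or two small drain holes on top, open rim below. Origin: centre of the rim's lower edge (the underside as it stands), z up. Straight upright walls; the rim is a band 3 mm proud of the walls all round and 6 mm high at the very bottom.
- round_pot: The larger round pot, unglazed brown stoneware, third from the top. Walls 54 mm across, rim 60 mm across, 34 mm high, about 140 g. Stands upside down: flat closed base with one or two small drain holes on top, open rim below. Origin: centre of the rim's lower edge (the underside as it stands), z up. Straight upright walls; the rim is a band 3 mm proud of the walls all round and 6 mm high at the very bottom.
- oblong_pot: Oblong (rectangular) pale green (celadon) pot, at the bottom of the stack, standing on the table. Walls 104 mm along its x axis by 60 mm along its y axis, rim 110 x 66 mm, 36 mm high, about 280 g. Stands upside down: flat closed base with one or two small drain holes on top, open rim below. Origin: centre of the rim's lower edge (the underside as it stands), z up. Straight upright walls; the rim is a band 3 mm proud of the walls all round and 6 mm high at the very bottom.
- thumb_tray: The smallest drip tray, dark grey plastic, round, 54 mm across outside, 48 mm inside, 20 g. Loose and light: it slides if pushed. Origin: centre of its underside, z up. Floor 3 mm thick, upright border 3 mm thick, 8 mm high overall.
- square_tray: Square drip tray, dark grey plastic, 64 x 64 mm outside, 58 x 58 mm inside, 30 g; x and y axes parallel to its sides. Loose and light: it slides if pushed. Origin: centre of its underside, z up. Floor 3 mm thick, upright border 3 mm thick, 8 mm high overall.
- round_tray: The larger round drip tray, dark grey plastic, 84 mm across outside, 78 mm inside, 35 g. Loose and light: it slides if pushed. Origin: centre of its underside, z up. Floor 3 mm thick, upright border 3 mm thick, 8 mm high overall.
- oblong_tray: Oblong (rectangular) drip tray, dark grey plastic, 134 mm along its x axis by 90 mm along its y axis outside, 128 x 84 mm inside, 50 g. Loose and light: it slides if pushed. Origin: centre of its underside, z up. Floor 3 mm thick, upright border 3 mm thick, 8 mm high overall.
- mister: Bystander: steel plant mister with a brass pump button, 72 mm across, 155 mm high, standing loose to the far left. Origin: centre of its underside, z up.
- tub: Bystander: clear plastic tub with a grey lid, 100 x 130 mm, 61 mm high, standing loose to the far right. Origin: centre of its underside, z up.
Mind the look-alikes: they are no part of the job. What is shaped like the round_tray but purple is not meant.

How it is judged:
By the outcome, as a careful person would: the job done as asked, in the order asked, and still so for the second after the job is handed in, with the robot touching nothing.
It also fails if it takes over 115 s, if anything falls off the work surface, if the arm or the gripper's body presses on something with over 40 N, if the wrist force passes 120 N, or if a joint passes its speed limit or range.

## Working session

There is one attempt and no reset: what is moved stays moved. The work goes in short steps, Python scripts to look and compute and a tool call to move; the robot and the scene stay as the last step left them, time stands still between calls to the robot, and variables do not carry over. Pictures are saved under pics/ and viewed, and the job is handed in when it is done.

Besides the shell and the picture viewer there is one more tool, called after "Request:" by a JSON object that holds its "method" and its "body". send_rows: Moves the arm, as the interface text tells. Its arguments: {"type":"object","properties":{"targets":{"type":"array"},"newtons":{"type":"number"}},"required":["targets"]}

```bash
mkdir -p pics; ls
python3 - <<'E'
from workcell import monitor, eyes, ticket
import cv2,pickle
s=monitor.get_state();print({k:(s[k]) for k in s})
for c in("top","side"):
    r=eyes.read_camera(c);pickle.dump(r,open(f'{c}0.pkl','wb'))
    cv2.imwrite(f'pics/{c}0.png',r['img'][:,:,::-1]);print(c,r['camera_matrix'],r['pose'])
E
```

```text
pics
{'clock': 0.0, 'joint_pos': array([1.05039607e+00, 3.14014979e-01, 4.49538987e-02, 1.30359928e+00,
       1.17457052e-05, 1.43118140e+00]), 'qvel': array([ 0.00142486, -0.00038063,  0.00015472, -0.00045849,  0.00045567,
        0.0037876 ]), 'tau': array([-7.47812119e-04, -4.80627322e+01,  2.98534244e+01,  1.91447436e-02,
       -1.25901861e-04,  3.86108681e-06]), 'tcp_pos': array([0.21341566, 0.53329255, 0.19399039]), 'orientation': array([ 4.04638421e-04,  8.28145061e-01,  5.60513059e-01, -8.39616374e-04]), 'wrist_force': array([-0.63348078, -0.70068372, -0.11449208]), 'ft_torque': array([ 0.00079377, -0.01280677, -0.01496321]), 'finger_gap': 0.0855014631007288}
top [[515.60241431   0.         326.9682537 ]
 [  0.         515.60241431 197.7595724 ]
 [  0.           0.           1.        ]] [[-8.13209897e-04 -9.90633757e-01  1.36543394e-01  3.38755937e-01]
 [-9.99938367e-01  2.31742916e-03  1.08578213e-02 -8.87579058e-03]
 [-1.10725540e-02 -1.36526149e-01 -9.90574585e-01  1.47368348e+00]
 [ 0.00000000e+00  0.00000000e+00  0.00000000e+00  1.00000000e+00]]
side [[405.19617122   0.         324.70692069]
 [  0.         405.19617122 202.338154  ]
 [  0.           0.           1.        ]] [[ 0.85554637 -0.33041742  0.39857839  0.01457051]
 [-0.51764144 -0.53199884  0.67009296 -0.8994185 ]
 [-0.00936714 -0.77961629 -0.62618743  0.8961677 ]
 [ 0.          0.          0.          1.        ]]
```

View pics/top0.png

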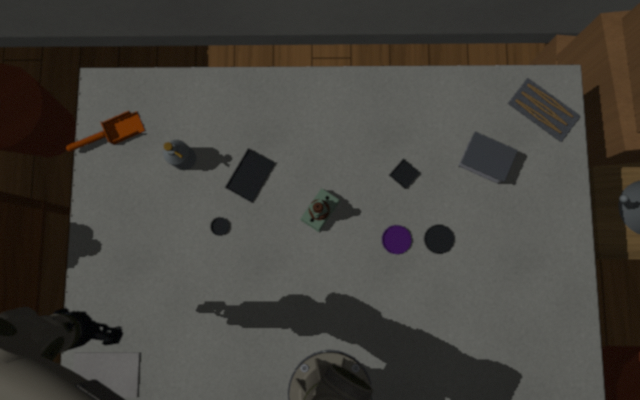

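View pics/side0.png

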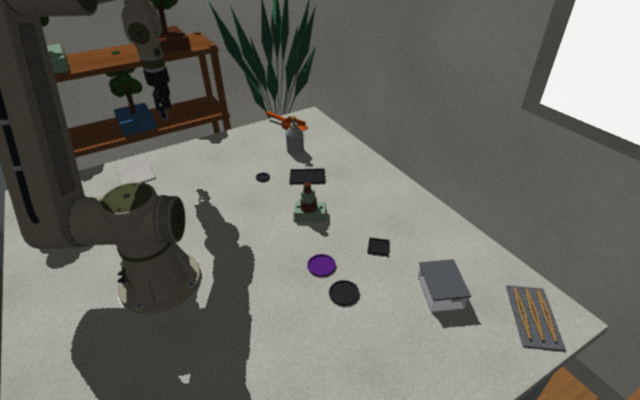

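Run:
```python
from workcell import monitor, eyes, ticket
import numpy as np
for n in "thumb_pot square_pot round_pot oblong_pot thumb_tray square_tray round_tray oblong_tray mister tub".split():
    for c in("top","side"):
        print(n,c,[(np.round(d['xyz'],4).tolist(),round(d['conf'],2)) for d in eyes.tip_of(n,c)])
print(monitor.get_state()['clock'])
```

```text
thumb_pot top [([0.5029, 0.0296, 0.0992], 0.45)]
thumb_pot side []
square_pot top [([0.5001, 0.0311, 0.0742], 0.45)]
square_pot side [([0.5048, 0.0312, 0.0685], 0.44)]
round_pot top [([0.5004, 0.0243, 0.0364], 0.52)]
round_pot side [([0.5006, 0.0268, 0.0378], 0.67), ([0.457, 0.3158, 0.0002], 0.49)]
oblong_pot top [([0.502, 0.024, -0.0007], 0.64)]
oblong_pot side [([0.5032, 0.0225, -0.001], 0.82)]
thumb_tray top [([0.4608, 0.3114, 0.0028], 0.76)]
thumb_tray side [([0.458, 0.3141, 0.0017], 0.53)]
square_tray top [([0.6107, -0.2209, -0.0027], 0.56)]
square_tray side [([0.6068, -0.2128, 0.0006], 0.55), ([0.6085, 0.2306, -0.0031], 0.4)]
round_tray top [([0.4187, -0.1911, 0.0022], 0.87), ([0.4181, -0.309, -0.0002], 0.57)]
round_tray side [([0.4165, -0.1899, 0.0025], 0.78), ([0.424, -0.3066, 0.0017], 0.64)]
oblong_tray top [([0.417, -0.3076, 0.0044], 0.17)]
oblong_tray side [([0.6094, 0.2288, -0.0074], 0.92)]
mister top [([0.6604, 0.4265, 0.0054], 0.79)]
mister side [([0.6577, 0.4215, 0.0016], 0.74)]
tub top [([0.6457, -0.4415, 0.0025], 0.95)]
tub side [([0.6447, -0.4445, -0.0003], 0.6)]
1.1
```

```bash
cat > h.py <<'E'
import numpy as np,cv2,pickle
def rect(r,z,cx,cy,half,ppm):
    """rectified view: world plane z; u -> -y (right), v -> -x (down); ppm px per m"""
    K=r['camera_matrix'];T=np.linalg.inv(r['pose'])
    n=int(2*half*ppm)
    # pixel (u,v) -> world
    A=np.array([[0,-1/ppm,cx+half],[-1/ppm,0,cy+half],[0,0,z],[0,0,1]])
    H=K@T[:3]@A
    return cv2.warpPerspective(r['img'],H,(n,n),flags=cv2.INTER_CUBIC|cv2.WARP_INVERSE_MAP)
def cloud(r):
    K=r['camera_matrix'];d=r['z_map'];v,u=np.mgrid[:d.shape[0],:d.shape[1]]
    P=np.stack([(u-K[0,2])/K[0,0]*d,(v-K[1,2])/K[1,1]*d,d,np.ones_like(d)],-1)@r['pose'].T
    P[d==0]=np.nan
    return P[...,:3]
E
python3 - <<'E'
from h import *
t=pickle.load(open('top0.pkl','rb'));s=pickle.load(open('side0.pkl','rb'))
for nm,r in(('top',t),('side',s)):
    ims=[]
    for (x,y,z) in [(.5,.025,.13),(.46,.313,.008),(.609,-.217,.008),(.419,-.308,.008),(.609,.230,.008),(.417,-.19,.008)]:
        ims.append(cv2.resize(rect(r,z,x,y,.085,1500),(255,255)))
    im=np.vstack([np.hstack(ims[:3]),np.hstack(ims[3:])])
    im=np.clip(im.astype(float)*1.6,0,255).astype(np.uint8)
    cv2.imwrite(f'pics/rect_{nm}.png',im[:,:,::-1])
    P=cloud(r)
    for (x,y) in [(.5,.025),(.46,.313),(.609,-.217),(.419,-.308),(.609,.230)]:
        m=(abs(P[...,0]-x)<.07)&(abs(P[...,1]-y)<.07)
        z=P[m][:,2]; print(nm,(x,y),np.histogram(z,bins=np.arange(-.01,.15,.005))[0])
E
```

```text
top (0.5, 0.025) [ 83 652 669 128  18   8   6  15 131 259  71  11   3   4   7  45  55  23
   3   2   1  16  53  23   5   2   1  16  43   8   0]
top (0.46, 0.313) [ 114  959 1039  227   10    0    0    0    0    0    0    0    0    0
    0    0    0    0    0    0    0    0    0    0    0    0    0    0
    0    0    0]
top (0.609, -0.217) [  86  790 1066  311   30    2    0    0    0    0    0    0    0    0
    0    0    0    0    0    0    0    0    0    0    0    0    0    0
    0    0    0]
top (0.419, -0.308) [  78  805 1188  335   49    2    0    0    0    0    0    0    0    0
    0    0    0    0    0    0    0    0    0    0    0    0    0    0
    0    0    0]
top (0.609, 0.23) [  62  576 1097  479   64    2    0    0    0    0    0    0    0    0
    0    0    0    0    0    0    0    0    0    0    0    0    0    0
    0    0    0]
side (0.5, 0.025) [  0 225 320  66  39  40  33  37  71 166  32  23  18  23  20  32  33  30
  17  18  16  18  28  21   8  11  11   9  27   2   0]
side (0.46, 0.313) [  4 273 449  47   4   0   0   0   0   0   0   0   0   0   0   0   0   0
   0   0   0   0   0   0   0   0   0   0   0   0   0]
side (0.609, -0.217) [  2 504 820 113  11   0   0   0   0   0   0   0   0   0   0   0   0   0
   0   0   0   0   0   0   0   0   0   0   0   0   0]
side (0.419, -0.308) [   0  634 1261  168   14    0    0    0    0    0    0    0    0    0
    0    0    0    0    0    0    0    0    0    0    0    0    0    0
    0    0    0]
side (0.609, 0.23) [  0  95 467 136  11   0   0   0   0   0   0   0   0   0   0   0   0   0
   0   0   0   0   0   0   0   0   0   0   0   0   0]
```

View pics/rect_top.png

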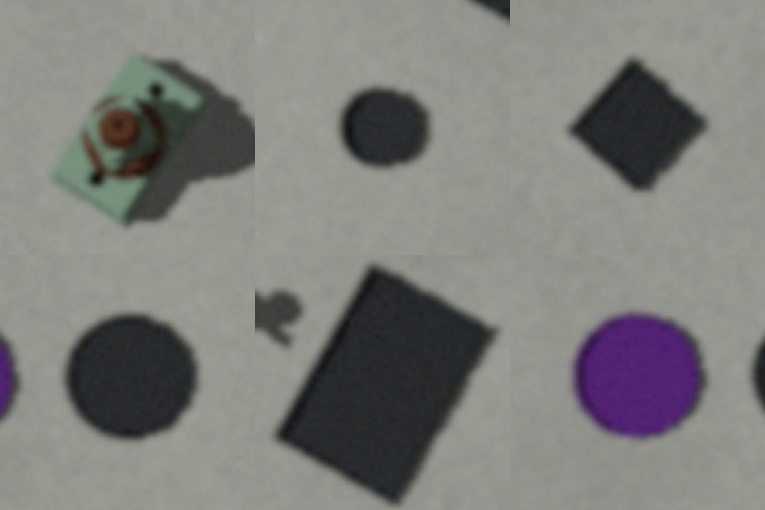

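View pics/rect_side.png

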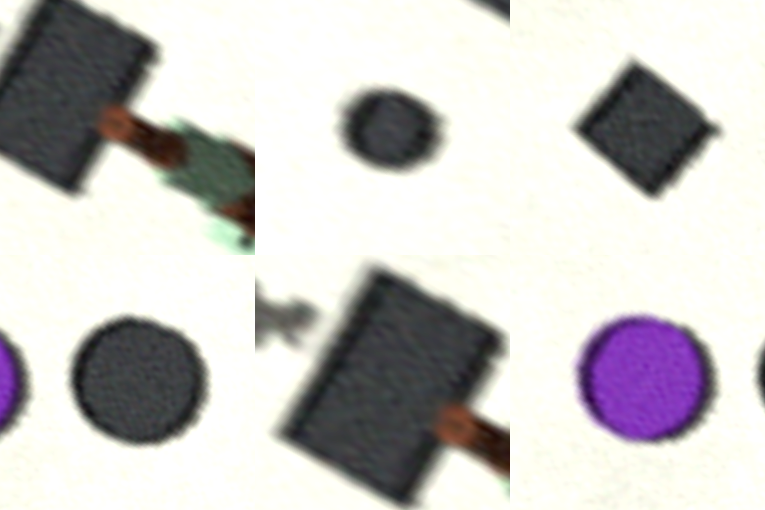

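```bash
cat > fit.py <<'E'
from h import *
from scipy.optimize import minimize
POTS=dict(thumb_pot=('r',.024,.024,.030),square_pot=('b',.034,.034,.032),round_pot=('r',.054,.054,.034),oblong_pot=('b',.104,.060,.036))
TR=dict(thumb_tray=('r',.054,.054),square_tray=('b',.064,.064),round_tray=('r',.084,.084),oblong_tray=('b',.134,.090))
S=6
def outl(kind,a,b):
    if kind=='r':
        t=np.linspace(0,2*np.pi,48,endpoint=False);return np.c_[a/2*np.cos(t),a/2*np.sin(t)]
    return np.array([[a,b],[-a,b],[-a,-b],[a,-b]])/2
def proj(r,P):
    T=np.linalg.inv(r['pose']);q=P@T[:3,:3].T+T[:3,3];q=q@r['camera_matrix'].T
    return q[:,:2]/q[:,2:]
def prism(r,kind,a,b,p,z0,z1):
    o=outl(kind,a,b);c,s=np.cos(p[2]),np.sin(p[2]);o=o@np.array([[c,s],[-s,c]])+p[:2]
    P=np.vstack([np.c_[o,np.full(len(o),z)] for z in(z0,z1)])
    return cv2.convexHull(proj(r,P).astype(np.float32))[:,0]
def fill(mask,poly,off,val):
    q=((poly-off+.5)*S-.5)
    cv2.fillConvexPoly(mask,np.round(q*16).astype(np.int32),val,cv2.LINE_8,4)
def draw_pot(mask,r,n,p,z0,off,val):
    k,a,b,h=POTS[n]
    fill(mask,prism(r,k,a+.006,b+.006,p,z0,z0+.006),off,val)
    fill(mask,prism(r,k,a,b,p,z0,z0+h),off,val)
def crop(r,c,half):
    u,v=np.round(proj(r,np.array([c]))[0]).astype(int)
    im=r['img'][max(0,v-half):v+half,u-half:u+half];off=np.array([u-half,max(0,v-half)])
    return cv2.resize(im,None,fx=S,fy=S,interpolation=cv2.INTER_CUBIC).astype(float),off
def opt(f,x0,steps):
    best=None
    for k in range(3):
        sim=np.vstack([x0]+[x0+np.eye(len(x0))[i]*steps[i]*(1 if k%2==0 else -1) for i in range(len(x0))])
        m=minimize(f,x0,method='Nelder-Mead',options=dict(initial_simplex=sim,xatol=1e-5,fatol=1e-5,maxiter=1500,maxfev=3000));x0=m.x
    return m.x,m.fun
def fit_tray(r,n,p0,half=45):
    im,off=crop(r,[p0[0],p0[1],.004],half);g=im.max(2)
    k,a,b=TR[n]
    m0=np.zeros(g.shape,np.uint8);fill(m0,prism(r,k,a,b,p0,0,.008),off,1)
    bg=np.median(g[(m0==0)]);fg=np.median(g[m0==1]);obs=np.clip((bg-g)/(bg-fg),0,1)
    near=cv2.dilate(m0,np.ones((8*S,8*S)))>0
    def f(p):
        m=np.zeros(g.shape,np.uint8);fill(m,prism(r,k,a,b,p,0,.008),off,1)
        return np.abs(m-obs)[near].mean()/ (m0[near].mean())
    if k=='r':
        x,fv=opt(lambda q:f([*q,0]),np.array(p0[:2]),[.004,.004]);return np.r_[x,0],fv
    return opt(f,np.array(p0),[.004,.004,.08])
E
cat > f1.py <<'E'
from fit import *
import sys
rs={c:pickle.load(open(f'{c}0.pkl','rb')) for c in('top','side')}
P0=dict(thumb_tray=(.46,.313,0),square_tray=(.609,-.217,.75),round_tray=(.419,-.308,0),oblong_tray=(.609,.230,1.0))
for n,p0 in P0.items():
    for c,r in rs.items():
        if n=='oblong_tray' and c=='side': continue
        x,f=fit_tray(r,n,p0);print(n,c,np.round(x[:2]*1e3,1),np.round(np.degrees(x[2]),2),round(f,4))
E
python3 f1.py
```

```text
thumb_tray top [460.4 313. ] 0.0 0.1679
thumb_tray side [460.3 313. ] 0.0 0.1797
square_tray top [ 610.8 -217.5] 48.01 0.1332
square_tray side [ 610.4 -219. ] 48.71 0.1311
round_tray top [ 423.1 -310.7] 0.0 0.0907
round_tray side [ 421.7 -312.7] 0.0 0.0933
oblong_tray top [609.3 228.9] -29.01 0.0747
```

```bash
cat > f2.py <<'E'
from fit import *
rs={c:pickle.load(open(f'{c}0.pkl','rb')) for c in('top','side')}
Z=dict(oblong_pot=0,round_pot=.036,square_pot=.070,thumb_pot=.102)
V=dict(oblong_pot=2,round_pot=1,square_pot=2,thumb_pot=1)
for c,r in rs.items():
    im,off=crop(r,[.5,.025,.05],40)
    s=im.sum(2)+1;rg=(im[...,0]-im[...,1])/s;gr=(im[...,1]-np.maximum(im[...,0],0))/s
    lab=np.where(rg>.07,1,np.where(gr>.025,2,0)).astype(np.uint8)
    col=np.array([[0,0,0],[0,0,255],[0,255,0]],np.uint8)
    def ren(p):
        m=np.zeros(lab.shape,np.uint8)
        for n,q in zip(['oblong_pot','round_pot','square_pot','thumb_pot'],[p[0:3],[p[3],p[4],0],p[5:8],[p[8],p[9],0]]):
            draw_pot(m,r,n,q,Z[n],off,V[n])
        # neutral: square of drain holes ignored
        return m
    f=lambda p:(ren(p)!=lab).mean()
    p0=np.array([.502,.024,-.6,.502,.025,.502,.027,.4,.503,.029])
    print(c,f(p0))
    p=p0
    best=(9,None)
    for yaw in(-.6,-.2,.2,.6):
        p=p0.copy();p[7]=yaw
        for k in range(2):p,fv=opt(f,p,[.004,.004,.08,.004,.004,.004,.004,.15,.004,.004])
        print(yaw,fv)
        if fv<best[0]:best=(fv,p)
    fv,p=best
    print(c,fv,'obl',np.round(p[:2]*1e3,1),np.degrees(p[2]).round(1),'rnd',np.round(p[3:5]*1e3,1),'sq',np.round(p[5:7]*1e3,1),np.degrees(p[7]).round(1),'th',np.round(p[8:]*1e3,1))
    big=np.hstack([np.clip(im*1.6,0,255).astype(np.uint8)[:,:,::-1],col[lab],col[ren(p)]])
    cv2.imwrite(f'pics/st_{c}.png',cv2.resize(big,(795,265),interpolation=cv2.INTER_AREA))
E
python3 f2.py
```

```text
top 0.060108506944444445
-0.6 0.028116319444444444
-0.2 0.02828559027777778
0.2 0.028059895833333334
0.6 0.028155381944444443
top 0.028059895833333334 obl [506.9  28. ] -34.2 rnd [503.6  29.8] sq [503.7  31.2] 29.7 th [501.8  31.4]
side 0.04409288194444445
-0.6 0.03306423611111111
-0.2 0.033077256944444446
0.2 0.033116319444444445
0.6 0.03306857638888889
side 0.03306423611111111 obl [505.7  27.1] -33.3 rnd [504.3  31.2] sq [501.9  30.2] -54.6 th [502.3  31.7]
```

View pics/st_top.png

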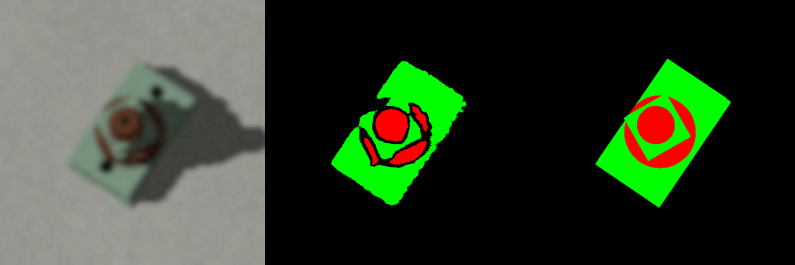

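View pics/st_side.png

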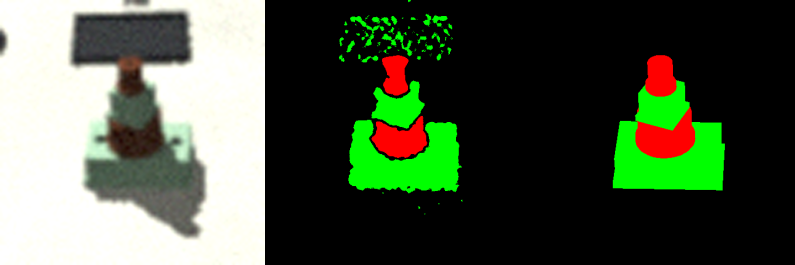

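Request:
{"method": "send_rows", "body": {"targets": [[0.01, -0.018, 0.005, 0, 0], [0.02, -0.035, 0, 0, 0], [0.022, -0.0385, 0, 0, 0], [0.022, -0.0385, 0, 0, 0], [0.022, -0.0385, 0, 0, 0], [0.022, -0.0385, 0, 0, 0], [0.022, -0.0385, 0, 0, 0], [0.022, -0.0385, 0, 0, 0], [0.022, -0.0385, 0, 0, 0], [0.022, -0.0385, 0, 0, 0], [0.022, -0.0385, 0, 0, 0], [0.022, -0.0385, 0, 0, 0]], "newtons": 25}}

```text
clock: 2.3
tcp_pos: [0.4645, 0.0941, 0.2002]
orientation: [0.0, 0.828, 0.56, 0.0]
wrist_force: [0.3, -0.2, 0.9]
finger_gap: 0.0854
```

Request:
{"method": "send_rows", "body": {"targets": [[0.02, -0.034, 0, 0, 0], [0.012, -0.02, 0, 0, 0], [0.006, -0.0105, 0, 0, 0], [0, 0, 0, 0, 0], [0, 0, 0, 0, 0]]}}

```text
clock: 2.8
tcp_pos: [0.5011, 0.032, 0.1998]
orientation: [-0.0, 0.828, 0.561, -0.0]
wrist_force: [0.6, -0.6, 0.2]
finger_gap: 0.0856
```

Request:
{"method": "send_rows", "body": {"targets": [[0, 0, -0.02, 0, 110], [0, 0, -0.02, 0, 110], [0, 0, -0.01, 0, 110], [0, 0, 0, 0, 110]]}}

```text
clock: 3.2
tcp_pos: [0.5, 0.0326, 0.1487]
orientation: [-0.001, 0.828, 0.561, -0.001]
wrist_force: [-0.1, 0.5, 0.5]
finger_gap: 0.0488
```

```bash
cat > look.py <<'E'
import sys,pickle,cv2
from workcell import monitor,eyes
from fit import *
tag=sys.argv[1];c=[float(v) for v in sys.argv[2:5]];half=int(sys.argv[5])
out=[]
for cam in('top','side'):
    r=eyes.read_camera(cam);pickle.dump(r,open(f'{cam}_{tag}.pkl','wb'))
    u,v=np.round(proj(r,np.array([c]))[0]).astype(int);v0=max(0,v-half);u0=max(0,u-half)
    im=r['img'][v0:v0+2*half,u0:u0+2*half];print(cam,'crop origin',u0,v0)
    im=cv2.resize(im,(400,400),interpolation=cv2.INTER_CUBIC);out.append(np.clip(im*1.7,0,255))
cv2.imwrite(f'pics/{tag}.png',np.hstack(out)[:,:,::-1])
s=monitor.get_state();print(round(s['clock'],2),s['tcp_pos'].round(4),s['finger_gap'].round(4))
E
python3 look.py a 0.5 0.03 0.1 45
```

```text
top crop origin 273 163
side crop origin 262 147[ WARN:0@1.380] global loadsave.cpp:1063 imwrite_ Unsupported depth image for selected encoder is fallbacked to CV_8U.
Traceback (most recent call last):
  File "look.py", line 12, in <module>
    s=monitor.get_state();print(round(s['clock'],2),s['tcp_pos'].round(4),s['finger_gap'].round(4))
                                                                          ^^^^^^^^^^^^^^^^^^^^^
AttributeError: 'float' object has no attribute 'round'
```

View pics/a.png

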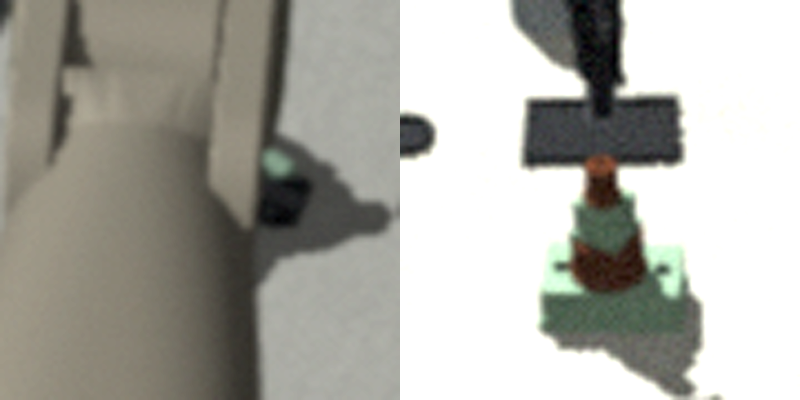

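```bash
sed -i "s/s\['finger_gap'\].round(4)/s['wrist_force'].round(2),round(s['finger_gap'],4)/" look.py
python3 - <<'E'
from fit import *
r=pickle.load(open('side_a.pkl','rb'))
for z in (.146,.15,.155,.16,.165):print(z,proj(r,np.array([[.491,.010,z],[.501,.032,z]])).round(1).tolist())
print(proj(r,np.array([[.502,.0315,.132]])))
P=cloud(r);print(P[160:190:2,304:312:2,2].round(3))
E
```

```text
0.146 [[306.8, 184.3], [306.2, 179.9]]
0.15 [[306.7, 183.3], [306.1, 178.8]]
0.155 [[306.7, 182.0], [306.0, 177.6]]
0.16 [[306.6, 180.7], [306.0, 176.3]]
0.165 [[306.6, 179.4], [305.9, 175.0]]
[[306.67350238 183.41728211]]
[[0.261 0.261 0.26  0.259]
 [0.255 0.247 0.247 0.25 ]
 [0.243 0.242 0.241 0.243]
 [0.22  0.223 0.223 0.218]
 [0.214 0.217 0.218 0.212]
 [0.205 0.21  0.211 0.204]
 [0.199 0.202 0.199 0.198]
 [0.19  0.191 0.189 0.006]
 [0.002 0.004 0.002 0.001]
 [0.003 0.004 0.006 0.001]
 [0.006 0.003 0.004 0.001]
 [0.009 0.132 0.133 0.008]
 [0.135 0.133 0.134 0.134]
 [0.131 0.136 0.132 0.127]
 [0.122 0.125 0.127 0.117]]
```

Run:
```python
from fit import *
r=pickle.load(open('side_a.pkl','rb'))
P=cloud(r)
for row in range(164,180):print(row,P[row,302:314:2].round(3).tolist())
m=(P[...,2]>.135)&(abs(P[...,0]-.5)<.08)&(abs(P[...,1]-.03)<.08)&(P[...,2]<.22)
Q=P[m];print(len(Q));Q=Q[Q[:,2].argsort()];print(Q[:40].round(3))
```

```text
164 [[0.502, 0.057, 0.192], [0.471, -0.016, 0.243], [0.477, -0.018, 0.242], [0.483, -0.019, 0.241], [0.487, -0.024, 0.243], [0.667, 0.294, 0.002]]
165 [[0.631, 0.311, 0.0], [0.472, -0.014, 0.239], [0.476, -0.019, 0.24], [0.483, -0.019, 0.237], [0.486, -0.025, 0.239], [0.666, 0.291, -0.001]]
166 [[0.627, 0.303, 0.001], [0.482, 0.006, 0.22], [0.486, -0.001, 0.223], [0.49, -0.005, 0.223], [0.499, -0.001, 0.218], [0.659, 0.279, 0.003]]
167 [[0.624, 0.298, 0.0], [0.481, 0.004, 0.218], [0.487, 0.002, 0.217], [0.49, -0.004, 0.22], [0.5, 0.001, 0.213], [0.657, 0.275, 0.002]]
168 [[0.621, 0.292, 0.0], [0.481, 0.004, 0.214], [0.484, -0.003, 0.217], [0.489, -0.007, 0.218], [0.498, -0.003, 0.212], [0.655, 0.273, -0.001]]
169 [[0.614, 0.279, 0.006], [0.481, 0.005, 0.21], [0.483, -0.005, 0.215], [0.49, -0.004, 0.212], [0.498, -0.002, 0.208], [0.645, 0.255, 0.008]]
170 [[0.613, 0.278, 0.002], [0.482, 0.007, 0.205], [0.484, -0.003, 0.21], [0.488, -0.007, 0.211], [0.498, -0.002, 0.204], [0.645, 0.255, 0.003]]
171 [[0.608, 0.269, 0.004], [0.481, 0.006, 0.202], [0.484, -0.003, 0.207], [0.492, 0.001, 0.
[... 1455 characters left out ...]
95]
 [ 0.481  0.006  0.195]
 [ 0.494 -0.003  0.196]
 [ 0.491 -0.002  0.196]
 [ 0.487 -0.002  0.197]
 [ 0.497 -0.003  0.198]
 [ 0.501  0.061  0.198]
 [ 0.484 -0.002  0.199]
 [ 0.489  0.001  0.199]
 [ 0.491 -0.001  0.199]
 [ 0.481  0.005  0.199]
 [ 0.48  -0.002  0.2  ]
 [ 0.48   0.01   0.2  ]
 [ 0.49   0.003  0.201]
 [ 0.492  0.001  0.201]
 [ 0.484 -0.001  0.202]
 [ 0.482  0.     0.202]
 [ 0.497 -0.003  0.202]
 [ 0.492 -0.007  0.202]
 [ 0.481  0.006  0.202]
 [ 0.5    0.059  0.202]
 [ 0.501  0.055  0.204]
 [ 0.498 -0.002  0.204]
 [ 0.48   0.009  0.205]
 [ 0.482  0.007  0.205]
 [ 0.481 -0.001  0.206]
 [ 0.5    0.059  0.206]
 [ 0.484 -0.003  0.207]
 [ 0.491 -0.008  0.207]
 [ 0.502  0.055  0.208]]
```

Run:
```python
from fit import *
r=pickle.load(open('side0.pkl','rb'))
P=cloud(r)
m=(P[...,2]>.15)&(abs(P[...,0]-.213)<.08)&(abs(P[...,1]-.533)<.08)&(P[...,2]<.3)
Q=P[m];print(len(Q));Q=Q[Q[:,2].argsort()];print(Q[:15].round(3))
print(proj(r,np.array([[.2134,.533,.194]])))
outs=[]
for n,c in(('side0',(160,100)),('side_a',(306,165))):
    r=pickle.load(open(n+'.pkl','rb'));im=r['img'][c[1]-30:c[1]+30,c[0]-30:c[0]+30]
    outs.append(np.clip(cv2.resize(im,(400,400),interpolation=cv2.INTER_NEAREST).astype(float)*2.5,0,255))
cv2.imwrite('pics/tip.png',np.hstack(outs).astype(np.uint8)[:,:,::-1])
```

```text
166
[[0.2   0.487 0.244]
 [0.237 0.575 0.244]
 [0.197 0.487 0.245]
 [0.205 0.489 0.245]
 [0.194 0.486 0.246]
 [0.191 0.487 0.246]
 [0.23  0.574 0.246]
 [0.233 0.572 0.246]
 [0.187 0.488 0.247]
 [0.226 0.574 0.247]
 [0.231 0.578 0.248]
 [0.223 0.573 0.249]
 [0.2   0.483 0.249]
 [0.237 0.571 0.25 ]
 [0.234 0.572 0.25 ]]
[[169.95054675 125.52898799]]
```

View pics/tip.png

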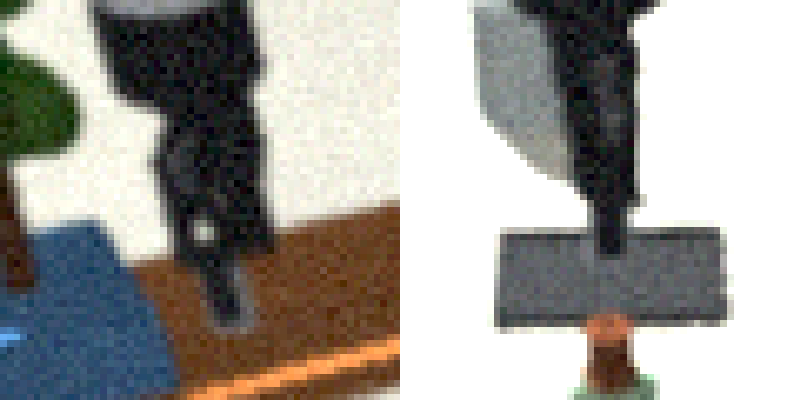

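Run:
```python
from fit import *
r=pickle.load(open('side0.pkl','rb'));P=cloud(r)
for z in(.2,.22,.24,.25):print(z,proj(r,np.array([[.197,.49,z],[.230,.575,z]])).round(1).tolist())
for row in range(105,124,1):print(row,P[row,160:170:2].round(3).tolist())
r=pickle.load(open('side_a.pkl','rb'))
for z in(.14,.15,.16,.17,.18,.19):print(z,proj(r,np.array([[.489,.004,z],[.51,.06,z]])).round(1).tolist())
from workcell import monitor
s=monitor.get_state();print(s['clock'],s['tcp_pos'],s['joint_pos'])
```

```text
0.2 [[168.0, 130.1], [171.1, 118.4]]
0.22 [[166.6, 125.0], [169.8, 113.5]]
0.24 [[165.2, 119.9], [168.4, 108.5]]
0.25 [[164.4, 117.3], [167.7, 105.9]]
105 [[0.335, 1.585, -0.176], [0.196, 0.461, 0.308], [0.205, 0.48, 0.298], [0.225, 0.573, 0.256], [0.231, 0.571, 0.255]]
106 [[0.192, 0.481, 0.297], [0.195, 0.458, 0.306], [0.204, 0.475, 0.296], [0.224, 0.573, 0.252], [0.231, 0.578, 0.248]]
107 [[0.189, 0.465, 0.301], [0.195, 0.462, 0.301], [0.203, 0.475, 0.293], [0.223, 0.573, 0.249], [0.23, 0.574, 0.246]]
108 [[0.188, 0.467, 0.296], [0.194, 0.459, 0.298], [0.201, 0.469, 0.292], [0.328, 1.327, -0.089], [0.337, 1.316, -0.086]]
109 [[0.187, 0.463, 0.295], [0.192, 0.458, 0.295], [0.202, 0.482, 0.283], [0.324, 1.309, -0.087], [0.334, 1.303, -0.087]]
110 [[0.189, 0.482, 0.283], [0.194, 0.475, 0.284], [0.201, 0.482, 0.28], [0.321, 1.297, -0.087], [0.332, 1.305, -0.093]]
111 [[0.189, 0.49, 0.276], [0.194, 0.482, 0.278], [0.2, 0.482, 0.276], [0.317, 1.278, -0.084], [0.325, 1.264, -0.08]]
112 [[0.187, 0.484, 0.275], [0.193, 0.485, 0.273], [0.199, 0.478, 0.275], [0.206, 0.484, 0.27], [0.325, 1.2
[... 1002 characters left out ...]
0.271, 1.18, -0.088], [0.28, 1.176, -0.088], [nan, nan, nan], [0.297, 1.16, -0.086]]
122 [[0.258, 1.168, -0.085], [0.268, 1.167, -0.087], [0.276, 1.157, -0.085], [0.285, 1.155, -0.087], [0.294, 1.151, -0.087]]
123 [[0.256, 1.162, -0.087], [0.265, 1.154, -0.086], [0.273, 1.141, -0.082], [0.282, 1.142, -0.086], [0.291, 1.138, -0.086]]
0.14 [[307.2, 187.0], [304.4, 176.3]]
0.15 [[307.1, 184.5], [304.3, 173.7]]
0.16 [[307.0, 181.9], [304.2, 171.1]]
0.17 [[306.9, 179.2], [304.1, 168.6]]
0.18 [[306.8, 176.6], [303.9, 165.9]]
0.19 [[306.6, 173.9], [303.8, 163.3]]
3.3 [0.50157123 0.0320584  0.15045026] [-9.61601590e-02  1.92187201e-01 -2.23764052e-01  1.15465502e+00
  1.99555497e-04  2.83457266e-01]
```

Request:
{"method": "send_rows", "body": {"targets": [[0, 0, 0.02, 0, 255], [0, 0, 0, 0, 255], [0, 0, 0, 0, 255], [0, 0, 0, 0, 255], [0, 0, 0, 0, 255], [0, 0, 0, 0, 255]]}}

```text
clock: 3.9
tcp_pos: [0.5014, 0.0313, 0.1695]
orientation: [-0.0, 0.828, 0.56, -0.0]
wrist_force: [-0.8, -0.7, -0.5]
finger_gap: -0.0002
```

```bash
python3 look.py b 0.5 0.03 0.15 40
python3 - <<'E'
from fit import *
r=pickle.load(open('side_b.pkl','rb'));P=cloud(r)
m=(P[...,2]>.14)&(abs(P[...,0]-.5)<.08)&(abs(P[...,1]-.03)<.08)&(P[...,2]<.3)
Q=P[m];Q=Q[Q[:,2].argsort()];print(Q[:10].round(3))
E
```

```text
top crop origin 278 166
side crop origin 266 139
4.0 [0.5015 0.0313 0.1696] [0.4  0.92 0.48] 0.0
[[0.5   0.027 0.205]
 [0.505 0.022 0.207]
 [0.494 0.028 0.207]
 [0.502 0.023 0.207]
 [0.49  0.028 0.208]
 [0.496 0.025 0.209]
 [0.507 0.02  0.211]
 [0.489 0.025 0.214]
 [0.502 0.017 0.214]
 [0.492 0.03  0.214]][ WARN:0@1.261] global loadsave.cpp:1063 imwrite_ Unsupported depth image for selected encoder is fallbacked to CV_8U.
```

View pics/b.png

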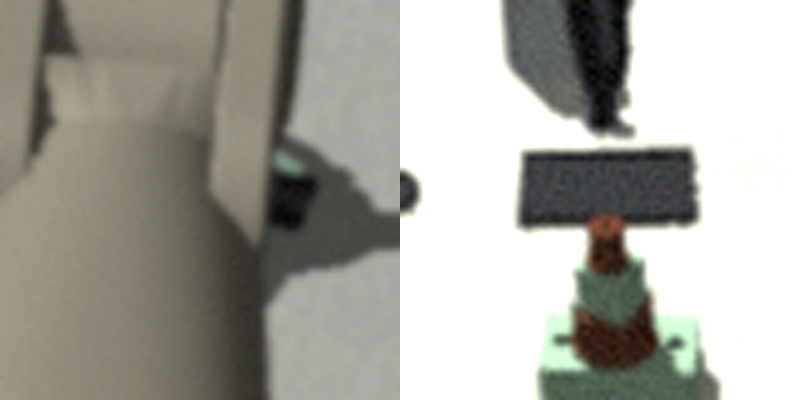

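Request:
{"method": "send_rows", "body": {"targets": [[0, -0.03, 0, 0, 255], [0, -0.04, 0, 0, 255], [0, -0.03, 0, 0, 255], [0, -0.02, -0.03, 0, 255], [0, 0, -0.05, 0, 255], [0, 0, -0.04, 0, 255], [0, 0, -0.02, 0, 255], [0, 0, -0.005, 0, 255], [0, 0, 0, 0, 255], [0, 0, 0, 0, 255]]}}

```text
clock: 5.0
tcp_pos: [0.503, -0.089, 0.0262]
orientation: [0.001, 0.828, 0.561, 0.001]
wrist_force: [-0.4, 0.5, 0.1]
finger_gap: 0.0002
```

Request:
{"method": "send_rows", "body": {"targets": [[0, 0, -0.005, 0, 255], [0, 0, -0.005, 0, 255], [0, 0, -0.005, 0, 255], [0, 0, -0.005, 0, 255], [0, 0, 0, 0, 255]]}}

```text
clock: 5.5
tcp_pos: [0.501, -0.0884, 0.0041]
orientation: [-0.001, 0.828, 0.561, -0.0]
wrist_force: [-0.4, -0.0, -0.6]
finger_gap: -0.0001
```

Request:
{"method": "send_rows", "body": {"targets": [[0, 0, -0.004, 0, 255], [0, 0, -0.004, 0, 255], [0, 0, 0, 0, 255]]}}

```text
clock: 5.8
tcp_pos: [0.5013, -0.0885, -0.0037]
orientation: [-0.0, 0.828, 0.561, -0.0]
wrist_force: [-0.3, -0.0, -1.1]
finger_gap: 0.0001
```

Request:
{"method": "send_rows", "body": {"targets": [[0, 0, -0.004, 0, 255], [0, 0, -0.004, 0, 255], [0, 0, -0.004, 0, 255], [0, 0, -0.004, 0, 255], [0, 0, -0.004, 0, 255], [0, 0, 0, 0, 255]]}}

```text
clock: 6.4
tcp_pos: [0.5012, -0.0885, -0.0238]
orientation: [-0.0, 0.828, 0.56, -0.0]
wrist_force: [-0.5, 0.5, -0.1]
finger_gap: 0.0003
```

Request:
{"method": "send_rows", "body": {"targets": [[0, 0, -0.004, 0, 255], [0, 0, -0.003, 0, 255], [0, 0, 0, 0, 255]]}}

```text
clock: 6.7
tcp_pos: [0.5014, -0.0885, -0.0305]
orientation: [-0.0, 0.828, 0.561, -0.0]
wrist_force: [0.7, 0.1, -0.2]
finger_gap: -0.0
```

Request:
{"method": "send_rows", "body": {"targets": [[0, 0, -0.002, 0, 255], [0, 0, 0, 0, 255]]}}

```text
clock: 6.9
tcp_pos: [0.5016, -0.0886, -0.0322]
orientation: [-0.0, 0.828, 0.561, -0.0]
wrist_force: [-0.0, -0.3, 0.8]
finger_gap: -0.0004
```

Request:
{"method": "send_rows", "body": {"targets": [[0, 0, -0.002, 0, 255], [0, 0, 0, 0, 255]]}}

```text
clock: 7.1
tcp_pos: [0.5016, -0.0886, -0.0343]
orientation: [-0.0, 0.828, 0.561, -0.0]
wrist_force: [0.1, -0.3, -0.3]
finger_gap: -0.0001
```

Request:
{"method": "send_rows", "body": {"targets": [[0, 0, -0.002, 0, 255], [0, 0, 0, 0, 255]]}}

```text
clock: 7.3
tcp_pos: [0.5017, -0.0887, -0.0362]
orientation: [-0.0, 0.828, 0.561, 0.0]
wrist_force: [-0.7, 0.3, 0.3]
finger_gap: -0.0002
```

Request:
{"method": "send_rows", "body": {"targets": [[0, 0, -0.001, 0, 255], [0, 0, 0, 0, 255]]}}

```text
clock: 7.5
tcp_pos: [0.5018, -0.0887, -0.0364]
orientation: [0.0, 0.828, 0.561, 0.0]
wrist_force: [-2.4, 1.3, 7.2]
finger_gap: 0.0001
```

Request:
{"method": "send_rows", "body": {"targets": [[0, 0, 0.02, 0, 255], [0, 0, 0.047, 0, 200], [0, 0, 0.05, 0, 110], [0, 0.02, 0.05, 0, 110], [0, 0.04, 0.02, 0, 110], [0, 0.04, 0, 0, 110], [0, 0.02, 0, 0, 110], [0, 0, 0, 0, 110], [0, 0, -0.02, 0, 110], [0, 0, -0.02, 0, 110], [0, 0, -0.01, 0, 110], [0, 0, 0, 0, 110]]}}

```text
clock: 8.7
tcp_pos: [0.5003, 0.0294, 0.0948]
orientation: [-0.001, 0.828, 0.56, -0.001]
wrist_force: [0.6, -0.5, 0.2]
finger_gap: 0.0481
```

```bash
python3 look.py c 0.5 0.03 0.11 35
```

```text
top crop origin 283 173
side crop origin 272 154
8.8 [0.5018 0.0294 0.0966] [ 0.12 -0.08  0.03] 0.0487[ WARN:0@1.474] global loadsave.cpp:1063 imwrite_ Unsupported depth image for selected encoder is fallbacked to CV_8U.
```

View pics/c.png

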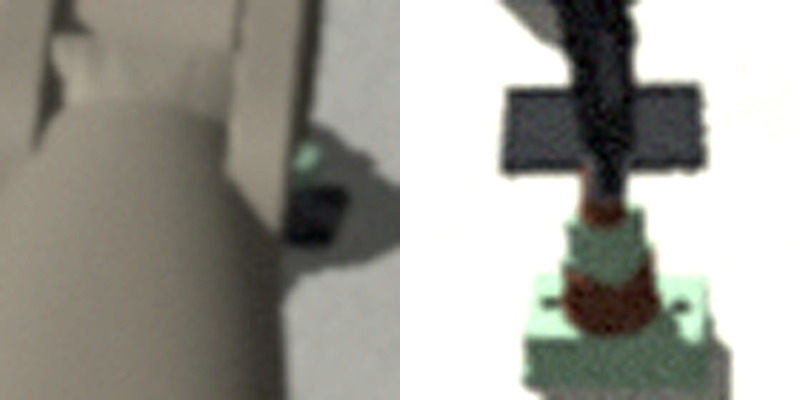

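Request:
{"method": "send_rows", "body": {"targets": [[0, 0.002, -0.008, 0, 110], [0, 0, -0.008, 0, 110], [0, 0, -0.0075, 0, 110], [0, 0, 0, 0, 110], [0, 0, 0, 0, 255], [0, 0, 0, 0, 255], [0, 0, 0, 0, 255], [0, 0, 0, 0, 255], [0, 0, 0, 0, 255]]}}

```text
clock: 9.7
tcp_pos: [0.5019, 0.0319, 0.0731]
orientation: [0.0, 0.828, 0.561, 0.0]
wrist_force: [-0.5, 0.1, 0.1]
finger_gap: 0.0229
```

```bash
python3 look.py d 0.5 0.03 0.11 35 2>/dev/null
```

```text
top crop origin 283 173
side crop origin 272 154
9.8 [0.5019 0.0319 0.0731] [-0.3   0.99  0.66] 0.0228
```

View pics/d.png

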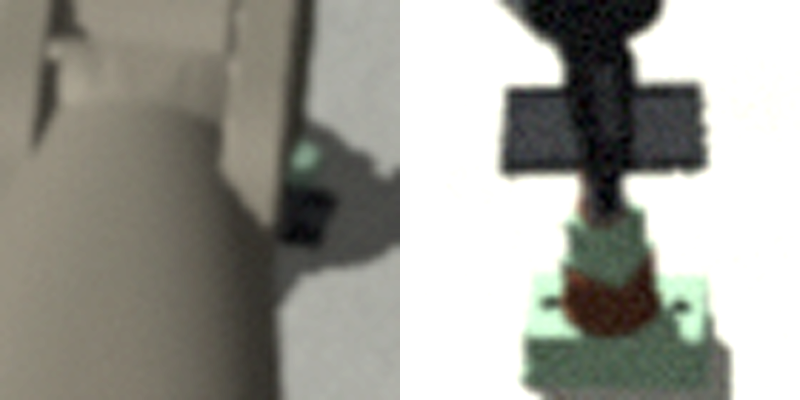

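Request:
{"method": "send_rows", "body": {"targets": [[0, 0, 0.003, 0, 255], [0, 0, 0.007, 0, 255], [0, 0, 0.02, 0, 255], [0, 0, 0.03, 0, 255], [0, 0, 0.015, 0, 255], [-0.002, 0.014, 0.005, 0, 255], [-0.0045, 0.03, 0, 0, 255], [-0.0045, 0.03, 0, 0, 255], [-0.0045, 0.03, 0, 0, 255], [-0.0045, 0.03, 0, 0, 255], [-0.0045, 0.03, 0, 0, 255], [-0.0045, 0.03, 0, 0, 255]]}}

```text
clock: 11.0
tcp_pos: [0.4714, 0.2278, 0.1522]
orientation: [-0.0, 0.828, 0.561, -0.001]
wrist_force: [1.3, -0.1, -0.1]
finger_gap: 0.0228
```

Request:
{"method": "send_rows", "body": {"targets": [[-0.0045, 0.03, 0, 0, 255], [-0.0045, 0.03, 0, 0, 255], [-0.003, 0.02, 0, 0, 255], [-0.0005, 0.007, 0, 0, 255], [0, 0, -0.02, 0, 255], [0, 0, -0.04, 0, 255], [0, 0, -0.04, 0, 255], [0, 0, -0.03, 0, 255], [0, 0, -0.01, 0, 255], [0, 0, 0, 0, 255], [0, 0, 0, 0, 255]]}}

```text
clock: 12.1
tcp_pos: [0.4611, 0.3132, 0.0141]
orientation: [0.0, 0.828, 0.56, 0.001]
wrist_force: [-0.0, -0.3, -0.3]
finger_gap: 0.0229
```

```bash
python3 look.py e 0.46 0.313 0.02 35 2>/dev/null
```

```text
top crop origin 184 191
side crop origin 227 139
12.2 [0.4618 0.3136 0.0148] [-0.1   0.06 -0.33] 0.0225
```

View pics/e.png

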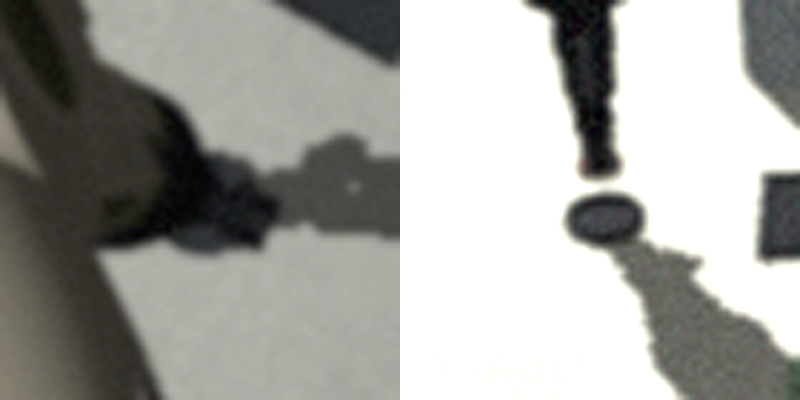

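Request:
{"method": "send_rows", "body": {"targets": [[-0.001, 0, -0.015, 0, 255], [0, 0, -0.01, 0, 255], [0, 0, -0.006, 0, 255], [0, 0, -0.004, 0, 255], [0, 0, -0.002, 0, 255], [0, 0, 0, 0, 255], [0, 0, 0, 0, 255]]}}

```text
clock: 12.9
tcp_pos: [0.4595, 0.313, -0.0239]
orientation: [0.0, 0.828, 0.561, 0.0]
wrist_force: [0.4, 0.5, -0.9]
finger_gap: 0.0228
```

```bash
python3 look.py f 0.46 0.313 0.02 25 2>/dev/null
```

```text
top crop origin 194 201
side crop origin 237 149
13.0 [ 0.4596  0.3131 -0.0238] [-0.41  0.82 -0.77] 0.0227
```

View pics/f.png

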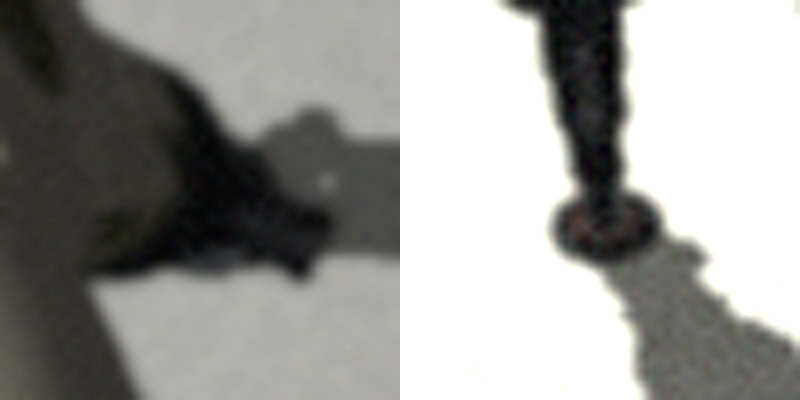

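Request:
{"method": "send_rows", "body": {"targets": [[0.0008, 0, -0.001, 0, 255], [0, 0, 0, 0, 255]]}}

```text
clock: 13.2
tcp_pos: [0.4602, 0.3129, -0.0251]
orientation: [0.0, 0.828, 0.56, 0.0]
wrist_force: [-0.1, 0.1, -0.5]
finger_gap: 0.0229
```

Request:
{"method": "send_rows", "body": {"targets": [[0, 0, -0.001, 0, 255], [0, 0, 0, 0, 255]]}}

```text
clock: 13.4
tcp_pos: [0.4602, 0.313, -0.0259]
orientation: [0.0, 0.828, 0.561, 0.0]
wrist_force: [-0.7, -1.1, 1.4]
finger_gap: 0.0229
```

Request:
{"method": "send_rows", "body": {"targets": [[0, 0, 0, 0, 165], [0, 0, 0, 0, 150], [0, 0, 0, 0, 130], [0, 0, 0.01, 0, 110], [0, 0, 0.03, 0, 110], [0, 0, 0.05, 0, 60], [0, 0, 0.05, 0, 0], [0, 0, 0.03, 0, 0], [0.0, -0.04, 0.02, -3, 0], [0.003, -0.04, 0, -8, 0], [0.005, -0.04, 0, -8, 0], [0.005, -0.04, 0, -8, 0]]}}

```text
clock: 14.6
tcp_pos: [0.4731, 0.1517, 0.1651]
orientation: [0.0, 0.937, 0.349, 0.001]
wrist_force: [0.3, 0.9, 0.5]
finger_gap: 0.0858
```

```bash
python3 look.py g 0.46 0.313 0.02 25 2>/dev/null
```

```text
top crop origin 194 201
side crop origin 237 149
14.7 [0.4736 0.1492 0.1648] [-0.24  0.44 -0.34] 0.0853
```

View pics/g.png

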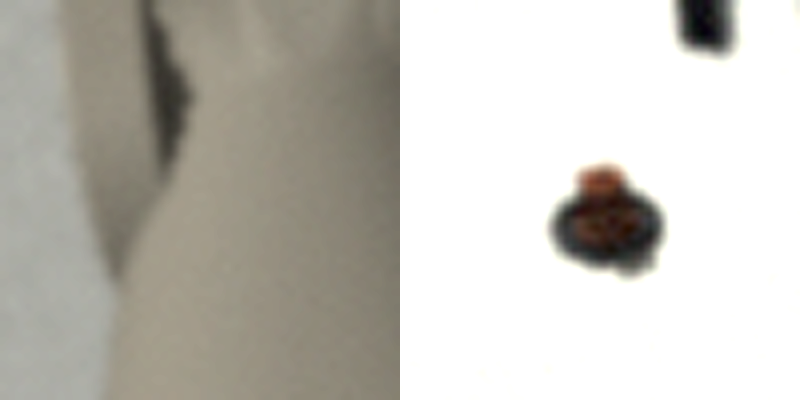

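Run:
```python
import pickle,cv2,numpy as np
o=[]
for c,(u,v) in(('top',(320,208)),('side',(310,205))):
    im=pickle.load(open(c+'_g.pkl','rb'))['img'][v-35:v+35,u-35:u+35]
    o.append(np.clip(cv2.resize(im,(400,400),interpolation=cv2.INTER_CUBIC).astype(float)*1.7,0,255))
cv2.imwrite('pics/g2.png',np.hstack(o).astype(np.uint8)[:,:,::-1])
```

```text
(no output)
```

View pics/g2.png

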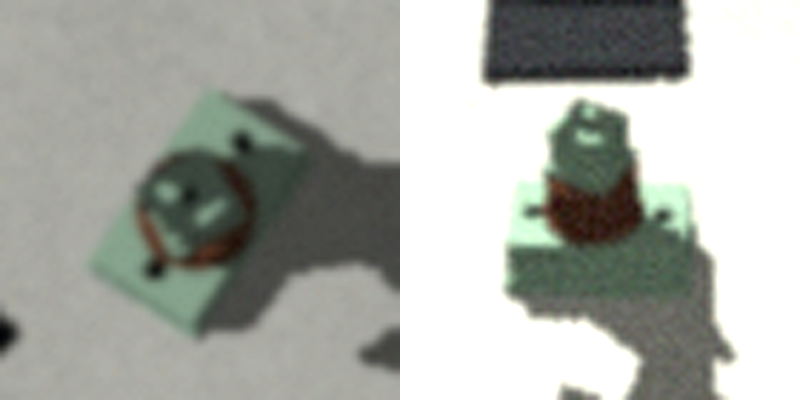

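```bash
cat > f3.py <<'E'
from fit import *
import sys
tag=sys.argv[1];names=sys.argv[2].split(',')   # bottom to top
Z=dict(oblong_pot=0,round_pot=.036,square_pot=.070,thumb_pot=.102)
V=dict(oblong_pot=2,round_pot=1,square_pot=2,thumb_pot=1)
for c in sys.argv[3].split(','):
    r=pickle.load(open(f'{c}_{tag}.pkl','rb'))
    im,off=crop(r,[.504,.03,.045],32)
    im=cv2.GaussianBlur(im,(0,0),3)
    s=im.sum(2)+1;rg=(im[...,0]-im[...,1])/s;gr=(im[...,1]-im[...,0])/s
    lab=np.where(rg>.04,1,np.where(gr>.02,2,0)).astype(np.uint8)
    col=np.array([[0,0,0],[0,0,255],[0,255,0]],np.uint8)
    full=np.array([.506,.0275,-.59,.504,.030,0,.503,.031,.55])[:3*len(names)]
    free=[i for i in range(len(full)) if i!=5]
    def ren(q):
        p=full.copy();p[free]=q
        m=np.zeros(lab.shape,np.uint8)
        for i,n in enumerate(names): draw_pot(m,r,n,p[3*i:3*i+3],Z[n],off,V[n])
        return m
    f=lambda p:(ren(p)!=lab).mean()
    best=(9,None)
    for yaw in((.3,.55,.8) if len(names)==3 else (0,)):
        p=full[free].copy()
        if len(names)==3:p[-1]=yaw
        for k in range(2):p,fv=opt(f,p,np.array([.004,.004,.08,.004,.004,.004,.004,.15])[:len(p)])
        if fv<best[0]:best=(fv,p)
    fv,p=best;q=full.copy();q[free]=p
    for i,n in enumerate(names):print(c,round(fv,4),n,np.round(q[3*i:3*i+2]*1e3,1),np.degrees(q[3*i+2]).round(1))
    cv2.imwrite(f'pics/fit_{c}_{tag}.png',cv2.resize(np.hstack([np.clip(im*1.7,0,255).astype(np.uint8)[:,:,::-1],col[lab],col[ren(p)]]),(795,265)))
E
python3 f3.py g oblong_pot,round_pot,square_pot top,side
```

```text
top 0.034 oblong_pot [506.8  27.5] -34.2
top 0.034 round_pot [503.1  29.7] 0.0
top 0.034 square_pot [504.   31.3] 30.8
side 0.0354 oblong_pot [505.4  26.6] -34.2
side 0.0354 round_pot [504.1  32.1] 0.0
side 0.0354 square_pot [501.9  30.8] 34.0
```

Run:
```python
import cv2,numpy as np
cv2.imwrite('pics/fg.png',np.vstack([cv2.imread('pics/fit_top_g.png'),cv2.imread('pics/fit_side_g.png')]))
```

```text
(no output)
```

View pics/fg.png

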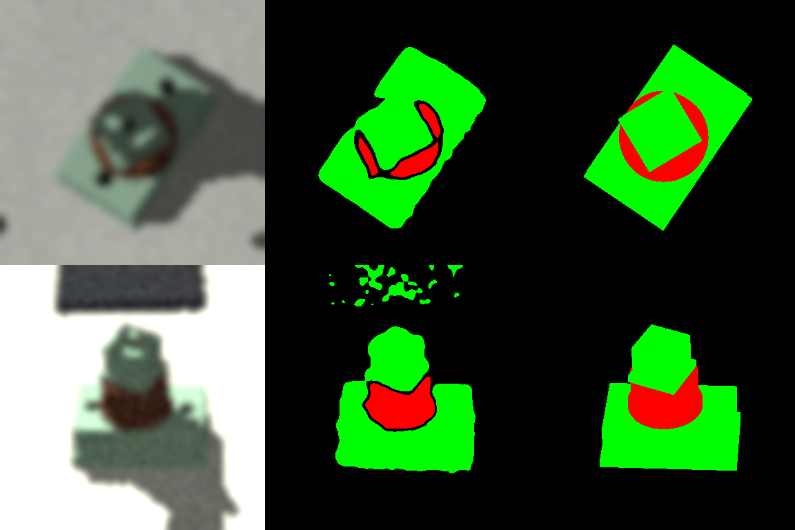

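```bash
cat > st.py <<'E'
from workcell import monitor
import numpy as np
s=monitor.get_state();q=s['orientation'];print(round(s['clock'],2),s['tcp_pos'].round(4),'phi',round(np.degrees(2*np.arctan2(q[2],q[1])),2),round(s['finger_gap'],4),s['wrist_force'].round(2),s['joint_pos'].round(2))
E
python3 st.py
```

```text
14.7 [0.4736 0.1492 0.1648] phi 40.74 0.0853 [-0.24  0.44 -0.34] [ 0.14  0.17 -0.21  1.19 -0.    1.  ]
```

Request:
{"method": "send_rows", "body": {"targets": [[0.008, -0.03, 0, -4, 80], [0.01, -0.04, 0, -5.2, 80], [0.008, -0.03, 0, 0, 80], [0.0035, -0.018, -0.01, 0, 80], [0, 0, -0.03, 0, 80], [0, 0, -0.03, 0, 80], [0, 0, -0.02, 0, 80], [0, 0, -0.01, 0, 80], [0, 0, 0, 0, 80], [0, 0, 0, 0, 80]]}}

```text
clock: 15.7
tcp_pos: [0.5032, 0.0353, 0.0648]
orientation: [0.0, 0.961, 0.276, 0.001]
wrist_force: [0.4, 0.5, -0.3]
finger_gap: 0.0593
```

```bash
python3 look.py h 0.5 0.03 0.09 30 2>/dev/null; python3 st.py
```

```text
top crop origin 288 179
side crop origin 277 164
15.8 [0.5037 0.035  0.0653] [-0.01 -0.73 -0.41] 0.0588
15.8 [0.5037 0.035  0.0653] phi 32.01 0.0588 [-0.01 -0.73 -0.41] [-0.09  0.26 -0.36  0.95  0.    0.92]
```

View pics/h.png

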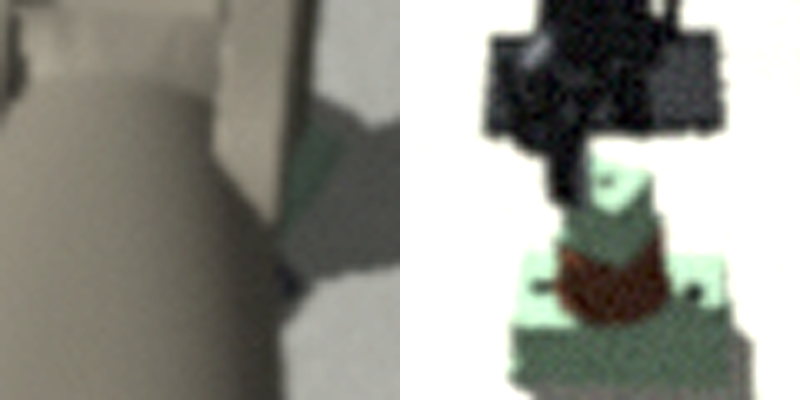

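Request:
{"method": "send_rows", "body": {"targets": [[-0.0005, -0.004, -0.008, -0.5, 80], [0, 0, -0.008, 0, 80], [0, 0, -0.007, 0, 80], [0, 0, 0, 0, 80], [0, 0, 0, 0, 120], [0, 0, 0, 0, 150], [0, 0, 0, 0, 255], [0, 0, 0, 0, 255], [0, 0, 0, 0, 255], [0, 0, 0, 0, 255]], "newtons": 35}}

```text
clock: 16.8
tcp_pos: [0.5024, 0.0309, 0.0411]
orientation: [0.0, 0.962, 0.271, 0.0]
wrist_force: [0.0, -0.1, 2.9]
finger_gap: 0.0333
```

```bash
python3 look.py i 0.5 0.03 0.09 30 2>/dev/null; python3 st.py
```

```text
top crop origin 288 179
side crop origin 277 164
16.9 [0.5024 0.0309 0.0411] [0.42 0.37 2.51] 0.0337
16.9 [0.5024 0.0309 0.0411] phi 31.48 0.0337 [0.42 0.37 2.51] [-0.1   0.28 -0.4   0.89  0.    0.92]
```

View pics/i.png

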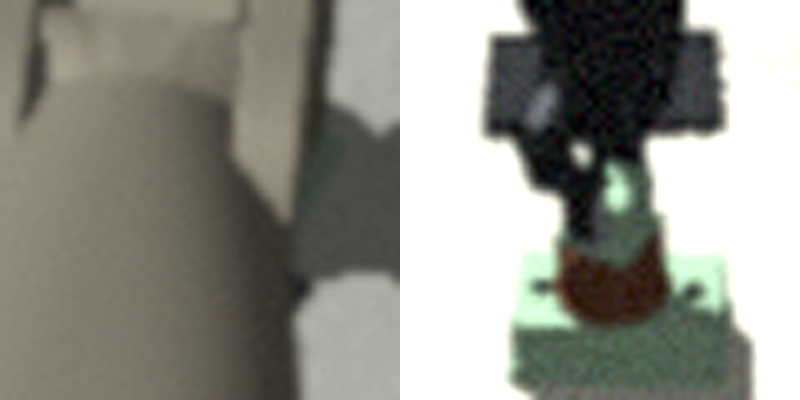

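Request:
{"method": "send_rows", "body": {"targets": [[0, 0, 0.003, 0, 255], [0, 0, 0.007, 0, 255], [0, 0, 0.02, 0, 255], [0, 0, 0.025, 0, 255], [0.004, -0.01, 0.015, 0, 255], [0.01, -0.025, 0, 2, 255], [0.014, -0.032, 0, 3, 255], [0.014, -0.032, 0, 3, 255], [0.014, -0.032, 0, 3, 255], [0.014, -0.032, 0, 3, 255], [0.014, -0.032, 0, 2.8, 255], [0.012, -0.028, 0, 0, 255]]}}

```text
clock: 18.1
tcp_pos: [0.5984, -0.1938, 0.111]
orientation: [0.0, 0.912, 0.409, -0.0]
wrist_force: [-0.2, -0.1, -0.7]
finger_gap: 0.0333
```

Request:
{"method": "send_rows", "body": {"targets": [[0.009, -0.02, 0, 0, 255], [0.003, -0.006, 0, 0, 255], [0, 0, -0.015, 0, 255], [0, 0, -0.03, 0, 255], [0, 0, -0.03, 0, 255], [0, 0, -0.015, 0, 255], [0, 0, 0, 0, 255], [0, 0, 0, 0, 255]]}}

```text
clock: 18.9
tcp_pos: [0.6099, -0.2173, 0.0213]
orientation: [-0.0, 0.912, 0.409, -0.0]
wrist_force: [-0.3, -0.5, -0.4]
finger_gap: 0.0341
```

```bash
python3 look.py j 0.61 -0.218 0.02 30 2>/dev/null; python3 st.py
```

```text
top crop origin 376 143
side crop origin 348 213
19.0 [ 0.611  -0.2181  0.0225] [-0.14 -0.58 -0.44] 0.0334
19.0 [ 0.611  -0.2181  0.0225] phi 48.31 0.0334 [-0.14 -0.58 -0.44] [-0.47  0.55 -0.03  0.99  0.    0.26]
```

View pics/j.png

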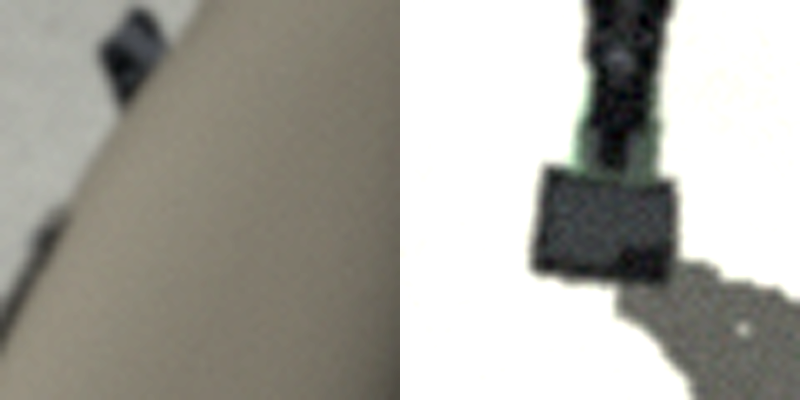

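```bash
cat > ov.py <<'E'
from fit import *
import sys
tag,cam,n=sys.argv[1:4];x,y,z,yaw=[float(v) for v in sys.argv[4:8]];tn=sys.argv[8];tx,ty,tyaw=[float(v) for v in sys.argv[9:12]]
r=pickle.load(open(f'{cam}_{tag}.pkl','rb'));k,a,b,h=POTS[n]
im,off=crop(r,[tx,ty,.02],35);im=np.clip(im*1.7,0,255).astype(np.uint8)[:,:,::-1].copy()
def dr(p,c):cv2.polylines(im,[np.round((p-off+.5)*S-.5).astype(np.int32)],True,c,1)
p=(x,y,np.radians(yaw))
dr(prism(r,k,a+.006,b+.006,p,z,z+.006),(0,0,255));dr(prism(r,k,a,b,p,z,z+h),(0,0,255))
k,a,b=TR[tn];t=(tx,ty,np.radians(tyaw));dr(prism(r,k,a,b,t,0,.008),(255,128,0));dr(prism(r,k,a-.006,b-.006,t,.008,.008),(255,128,0))
cv2.imwrite(f'pics/ov_{tag}_{cam}.png',cv2.resize(im,(560,560)))
E
python3 ov.py j side square_pot .611 -.2181 .0515 48.3 square_tray .6106 -.2182 48.3
```

```text
(no output)
```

View pics/ov_j_side.png

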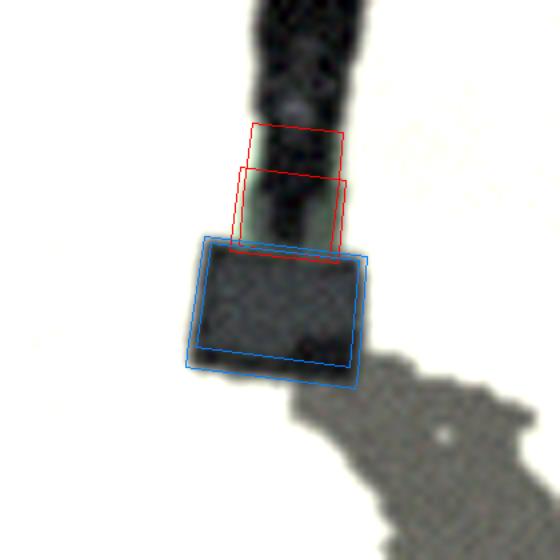

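Request:
{"method": "send_rows", "body": {"targets": [[-0.0005, 0, -0.015, 0, 255], [0, 0, -0.015, 0, 255], [0, 0, -0.008, 0, 255], [0, 0, -0.005, 0, 255], [0, 0, -0.003, 0, 255], [0, 0, 0, 0, 255], [0, 0, 0, 0, 255]]}}

```text
clock: 19.7
tcp_pos: [0.61, -0.2183, -0.0246]
orientation: [0.0, 0.913, 0.409, 0.0]
wrist_force: [0.4, 1.0, -0.9]
finger_gap: 0.0335
```

```bash
python3 look.py k 0.61 -0.218 0.02 30 2>/dev/null; python3 st.py; python3 ov.py k side square_pot .6106 -.2182 .005 48.3 square_tray .6106 -.2182 48.3
```

```text
top crop origin 376 143
side crop origin 348 213
19.8 [ 0.61   -0.2183 -0.0245] [0.33 0.19 0.41] 0.0335
19.8 [ 0.61   -0.2183 -0.0245] phi 48.28 0.0335 [0.33 0.19 0.41] [-0.47  0.59 -0.09  0.9   0.    0.26]
```

View pics/ov_k_side.png

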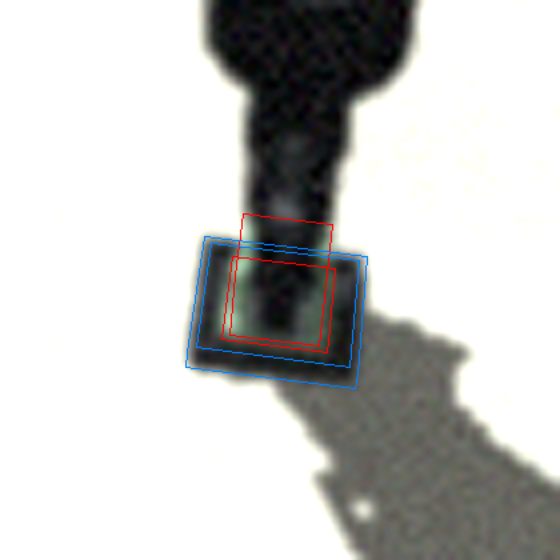

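Request:
{"method": "send_rows", "body": {"targets": [[0, 0.0007, -0.001, 0, 255], [0, 0, 0, 0, 255]]}}

```text
clock: 20.0
tcp_pos: [0.6099, -0.2176, -0.0258]
orientation: [0.0, 0.913, 0.409, 0.0]
wrist_force: [1.1, 0.7, 0.1]
finger_gap: 0.0335
```

Request:
{"method": "send_rows", "body": {"targets": [[0, 0, -0.001, 0, 255], [0, 0, 0, 0, 255]]}}

```text
clock: 20.2
tcp_pos: [0.61, -0.2175, -0.0258]
orientation: [0.0, 0.913, 0.409, 0.0]
wrist_force: [-2.2, -0.2, 7.2]
finger_gap: 0.0336
```

Request:
{"method": "send_rows", "body": {"targets": [[0, 0, 0.001, 0, 255], [0, 0, 0, 0, 140], [0, 0, 0, 0, 120], [0, 0, 0.002, 0, 100], [0, 0, 0.015, 0, 90], [0, 0, 0.04, 0, 60], [0, 0, 0.05, 0, 0], [0, 0, 0.03, 0, 0], [-0.005, 0.03, 0.02, 0, 0], [-0.01, 0.04, 0, 0, 0], [-0.01, 0.04, 0, 0, 0], [-0.01, 0.04, 0, 0, 0]]}}

```text
clock: 21.4
tcp_pos: [0.5741, -0.0662, 0.1312]
orientation: [0.0, 0.913, 0.409, 0.0]
wrist_force: [0.6, 0.7, -0.5]
finger_gap: 0.0856
```

```bash
python3 look.py l 0.61 -0.218 0.02 30 2>/dev/null; python3 st.py; python3 ov.py l side square_pot .6106 -.2182 .003 48.3 square_tray .6106 -.2182 48.3
```

```text
top crop origin 376 143
side crop origin 348 213
21.5 [ 0.5726 -0.0629  0.1311] [ 0.68 -0.29 -0.58] 0.0854
21.5 [ 0.5726 -0.0629  0.1311] phi 48.57 0.0854 [ 0.68 -0.29 -0.58] [-0.25  0.34 -0.07  1.16  0.    0.47]
```

View pics/ov_l_side.png

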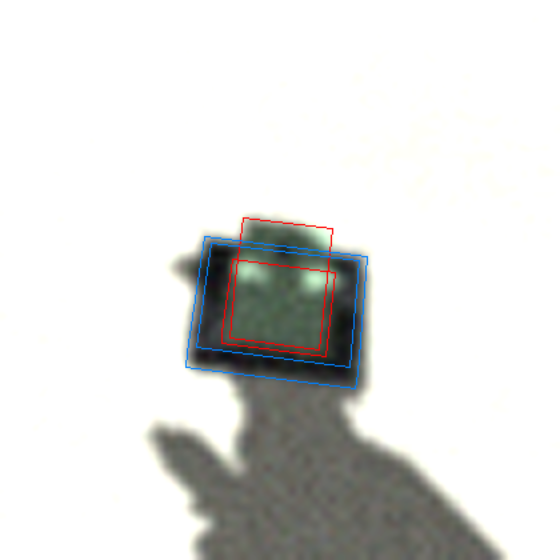

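View pics/l.png

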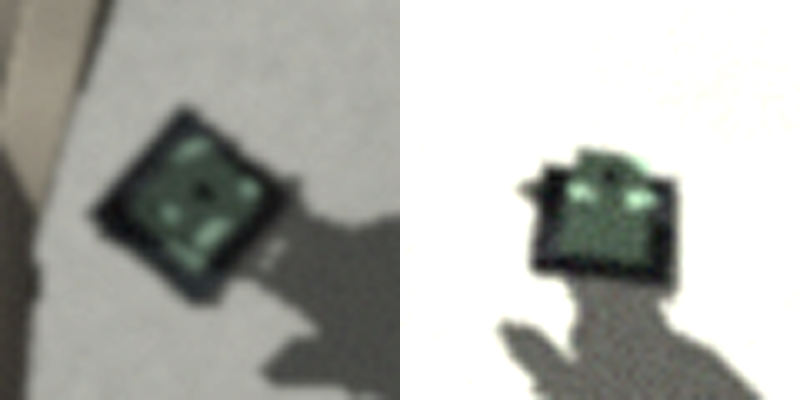

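```bash
python3 f3.py l oblong_pot,round_pot side; python3 f3.py l oblong_pot,round_pot top;python3 - <<'E'
import cv2,numpy as np
cv2.imwrite('pics/fl.png',np.vstack([cv2.imread('pics/fit_top_l.png'),cv2.imread('pics/fit_side_l.png')]))
E
```

```text
side 0.0327 oblong_pot [505.5  26.6] -35.1
side 0.0327 round_pot [502.6  29.4] 0.0
top 0.2097 oblong_pot [504.9  33. ] -35.6
top 0.2097 round_pot [504.9  29.1] 0.0
```

View pics/fl.png

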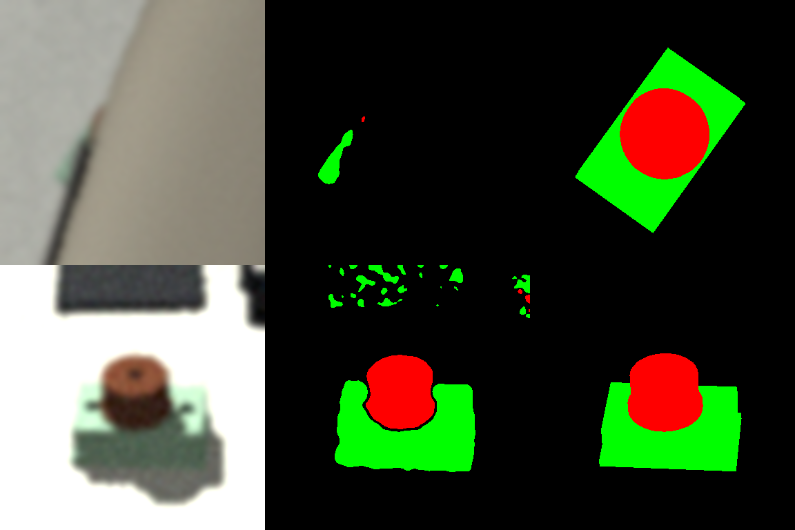

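Request:
{"method": "send_rows", "body": {"targets": [[-0.015, 0.02, 0, 0, 0], [-0.02, 0.027, 0, 0, 0], [-0.02, 0.027, 0, 0, 0], [-0.014, 0.016, 0, 0, 0], [0, 0, -0.02, 0, 0], [0, 0, -0.03, 0, 0], [0, 0, -0.02, 0, 0], [0, 0, 0, 0, 0], [0, 0, 0, 0, 0]], "newtons": 40}}

```text
clock: 22.4
tcp_pos: [0.5056, 0.0222, 0.0611]
orientation: [-0.0, 0.913, 0.409, -0.0]
wrist_force: [0.4, 0.1, 0.2]
finger_gap: 0.0853
```

```bash
python3 look.py m 0.5 0.03 0.05 35 2>/dev/null; python3 st.py
```

```text
top crop origin 284 175
side crop origin 272 169
22.5 [0.5068 0.0222 0.0621] [-0.14 -0.47 -0.28] 0.0856
22.5 [0.5068 0.0222 0.0621] phi 48.26 0.0856 [-0.14 -0.47 -0.28] [-0.11  0.26 -0.36  0.94  0.    0.61]
```

View pics/m.png

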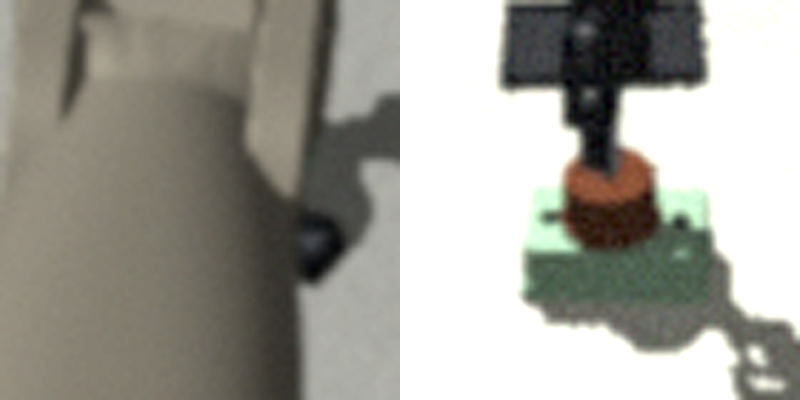

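Request:
{"method": "send_rows", "body": {"targets": [[-0.0037, 0.0073, 0, 0, 0], [0, 0, -0.015, 0, 0], [0, 0, -0.017, 0, 0], [0, 0, -0.015, 0, 0], [0, 0, -0.007, 0, 0], [0, 0, -0.003, 0, 0], [0, 0, 0, 0, 0], [0, 0, 0, 0, 60], [0, 0, 0, 0, 85], [0, 0, 0, 0, 85]]}}

```text
clock: 23.5
tcp_pos: [0.5023, 0.0299, 0.0044]
orientation: [0.0, 0.913, 0.409, 0.0]
wrist_force: [0.5, -0.5, -0.8]
finger_gap: 0.0572
```

```bash
python3 look.py n 0.5 0.03 0.05 35 2>/dev/null; python3 st.py
```

```text
top crop origin 284 175
side crop origin 272 169
23.6 [0.5021 0.0299 0.0042] [ 0.29 -0.1   0.  ] 0.0569
23.6 [0.5021 0.0299 0.0042] phi 48.28 0.0569 [ 0.29 -0.1   0.  ] [-0.1   0.32 -0.45  0.8   0.    0.63]
```

View pics/n.png

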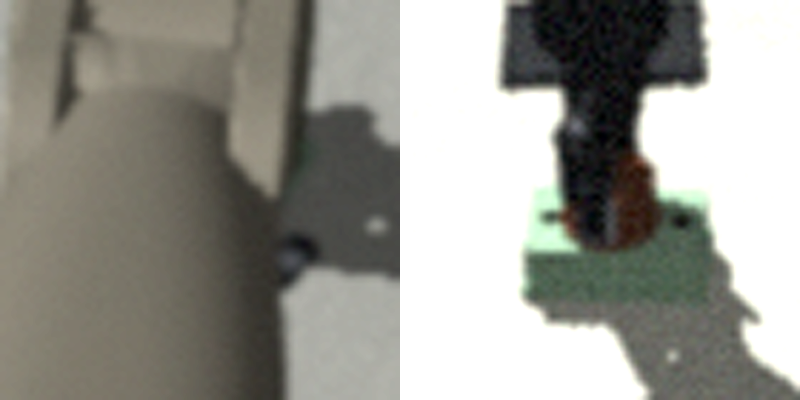

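Request:
{"method": "send_rows", "body": {"targets": [[0, 0, 0, 0, 100], [0, 0, 0, 0, 255], [0, 0, 0, 0, 255], [0, 0, 0, 0, 255], [0, 0, 0, 0, 255]]}}

```text
clock: 24.1
tcp_pos: [0.5021, 0.0299, 0.0044]
orientation: [0.0, 0.913, 0.409, 0.0]
wrist_force: [-0.9, -0.5, 5.4]
finger_gap: 0.0523
```

Request:
{"method": "send_rows", "body": {"targets": [[0, 0, 0.003, 0, 255], [0, 0, 0.007, 0, 255], [0, 0, 0.02, 0, 255], [0, 0, 0.03, 0, 255], [0, 0, 0.02, 0, 255], [-0.002, -0.01, 0.01, 0, 255], [-0.004, -0.02, 0, 0, 255], [-0.007, -0.03, 0, 0, 255], [-0.007, -0.03, 0, 0, 255], [-0.007, -0.03, 0, 0, 255], [-0.007, -0.03, 0, 0, 255], [-0.007, -0.03, 0, 0, 255]]}}

```text
clock: 25.3
tcp_pos: [0.4596, -0.1516, 0.0933]
orientation: [-0.0, 0.913, 0.409, -0.0]
wrist_force: [0.6, -0.7, -1.5]
finger_gap: 0.0519
```

```bash
python3 st.py
```

```text
25.3 [ 0.4596 -0.1516  0.0933] phi 48.26 0.0519 [ 0.65 -0.66 -1.52] [-0.48  0.2  -0.36  1.01 -0.    0.24]
```

Request:
{"method": "send_rows", "body": {"targets": [[-0.0085, -0.035, 0, 0, 255], [-0.0085, -0.035, 0, 0, 255], [-0.0085, -0.035, 0, 0, 255], [-0.007, -0.03, 0, 0, 255], [-0.004, -0.018, 0, 0, 255], [-0.002, -0.008, 0, 0, 255], [0, 0, -0.015, 0, 255], [0, 0, -0.03, 0, 255], [0, 0, -0.025, 0, 255], [0, 0, -0.01, 0, 255], [0, 0, 0, 0, 255], [0, 0, 0, 0, 255]]}}

```text
clock: 26.5
tcp_pos: [0.4227, -0.3111, 0.0145]
orientation: [0.0, 0.912, 0.409, 0.0]
wrist_force: [0.2, 0.1, -1.5]
finger_gap: 0.0522
```

```bash
python3 look.py o 0.422 -0.312 0.02 30 2>/dev/null; python3 st.py
```

```text
top crop origin 411 209
side crop origin 314 259
26.6 [ 0.4233 -0.3118  0.0152] [ 0.56  0.   -0.37] 0.0522
26.6 [ 0.4233 -0.3118  0.0152] phi 48.3 0.0522 [ 0.56  0.   -0.37] [-0.79  0.34 -0.38  0.85  0.   -0.06]
```

View pics/o.png

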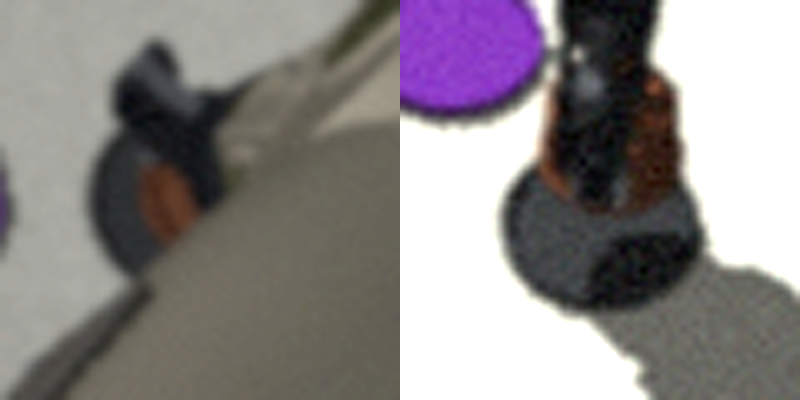

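```bash
for c in side top; do python3 ov.py o $c round_pot .4233 -.3118 .0468 0 round_tray .4224 -.3117 0;done
python3 - <<'E'
import cv2,numpy as np
cv2.imwrite('pics/ovo.png',cv2.resize(np.hstack([cv2.imread('pics/ov_o_side.png'),cv2.imread('pics/ov_o_top.png')]),(800,400)))
E
```

```text
(no output)
```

View pics/ovo.png

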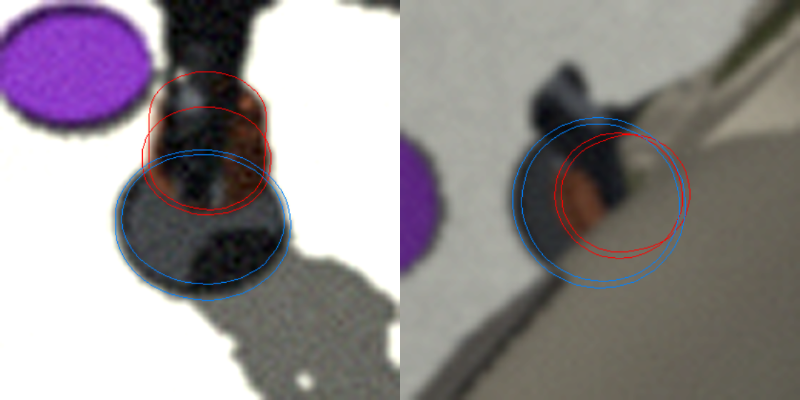

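Request:
{"method": "send_rows", "body": {"targets": [[-0.0007, 0, -0.012, 0, 255], [0, 0, -0.014, 0, 255], [0, 0, -0.008, 0, 255], [0, 0, -0.005, 0, 255], [0, 0, -0.003, 0, 255], [0, 0, 0, 0, 255], [0, 0, 0, 0, 255]]}}

```text
clock: 27.3
tcp_pos: [0.4219, -0.3114, -0.0279]
orientation: [0.0, 0.913, 0.409, 0.0]
wrist_force: [0.6, 0.1, -0.6]
finger_gap: 0.052
```

Request:
{"method": "send_rows", "body": {"targets": [[0, 0, -0.001, 0, 255], [0, 0, 0, 0, 255]]}}

```text
clock: 27.5
tcp_pos: [0.422, -0.3114, -0.0286]
orientation: [0.0, 0.913, 0.409, 0.0]
wrist_force: [0.3, 0.2, 0.6]
finger_gap: 0.0521
```

Request:
{"method": "send_rows", "body": {"targets": [[0, 0, -0.001, 0, 255], [0, 0, 0, 0, 255]]}}

```text
clock: 27.7
tcp_pos: [0.4221, -0.3115, -0.0286]
orientation: [0.001, 0.913, 0.409, 0.0]
wrist_force: [-3.3, 2.2, 11.7]
finger_gap: 0.0521
```

Request:
{"method": "send_rows", "body": {"targets": [[0, 0, 0.001, 0, 255], [0, 0, 0, 0, 80], [0, 0, 0, 0, 60], [0, 0, 0.002, 0, 40], [0, 0, 0.01, 0, 20], [0, 0, 0.035, 0, 0], [0, 0, 0.04, 0, 0], [0, 0, 0.02, 0, 0], [0.002, 0.02, 0.02, 0, 0], [0.004, 0.04, 0, 2, 0], [0.004, 0.04, 0, 2, 0], [0.004, 0.04, 0, 2, 0]]}}

```text
clock: 28.9
tcp_pos: [0.4359, -0.1701, 0.0989]
orientation: [0.001, 0.89, 0.456, 0.0]
wrist_force: [-0.0, 0.1, 0.8]
finger_gap: 0.0854
```

Request:
{"method": "send_rows", "body": {"targets": [[0.008, 0.04, 0, 2, 0], [0.01, 0.045, 0, 0, 0], [0.01, 0.03, 0, 0, 0], [0, 0, 0, 0, 0]]}}

```text
clock: 29.3
tcp_pos: [0.4643, -0.0528, 0.0987]
orientation: [-0.0, 0.881, 0.474, 0.001]
wrist_force: [-0.1, -1.2, -0.0]
finger_gap: 0.0856
```

```bash
python3 look.py p 0.422 -0.312 0.02 30 2>/dev/null; python3 st.py;  for c in side top; do python3 ov.py p $c round_pot .4224 -.3117 .003 0 round_tray .4224 -.3117 0;done
python3 - <<'E'
import cv2,numpy as np
cv2.imwrite('pics/ovp.png',cv2.resize(np.hstack([cv2.imread('pics/ov_p_side.png'),cv2.imread('pics/ov_p_top.png')]),(800,400)))
E
python3 f3.py p oblong_pot side,top
python3 - <<'E'
import cv2,numpy as np
cv2.imwrite('pics/fp.png',np.vstack([cv2.imread('pics/fit_top_p.png'),cv2.imread('pics/fit_side_p.png')]))
E
```

```text
top crop origin 411 209
side crop origin 314 259
29.4 [ 0.4639 -0.0556  0.0984] [0.88 0.38 0.23] 0.0857
29.4 [ 0.4639 -0.0556  0.0984] phi 56.4 0.0857 [0.88 0.38 0.23] [-0.29  0.16 -0.4   1.01 -0.    0.3 ]
side 0.0504 oblong_pot [506.   27.7] -34.3
top 0.0631 oblong_pot [506.7  30.2] -34.4
```

View pics/ovp.png

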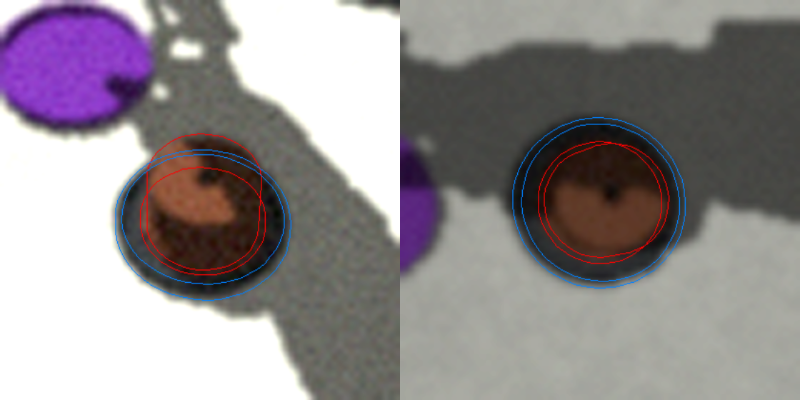

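View pics/fp.png

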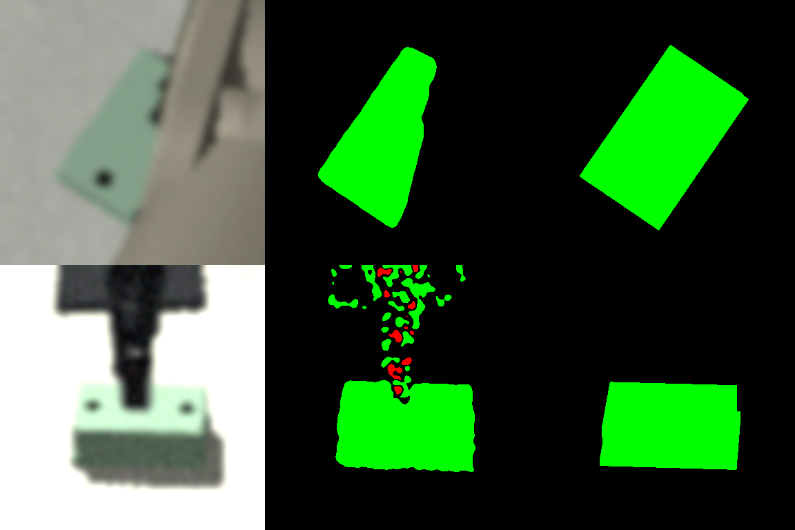

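Request:
{"method": "send_rows", "body": {"targets": [[0.01, 0.02, 0, -0.7, 0], [0.016, 0.032, 0, 0, 0], [0.012, 0.023, 0, 0, 0], [0.004, 0.006, -0.01, 0, 0], [0, 0, -0.02, 0, 0], [0, 0, -0.02, 0, 0], [0, 0, 0, 0, 0], [0, 0, 0, 0, 0]], "newtons": 50}}

```text
clock: 30.2
tcp_pos: [0.5049, 0.0238, 0.0476]
orientation: [-0.0, 0.885, 0.466, -0.001]
wrist_force: [-0.3, 0.3, -0.3]
finger_gap: 0.0853
```

```bash
python3 look.py q 0.5 0.03 0.03 35 2>/dev/null; python3 st.py
```

```text
top crop origin 284 176
side crop origin 273 173
30.3 [0.5062 0.0241 0.0487] [-0.14 -0.39 -0.01] 0.0853
30.3 [0.5062 0.0241 0.0487] phi 55.51 0.0853 [-0.14 -0.39 -0.01] [-0.11  0.28 -0.38  0.91 -0.    0.49]
```

View pics/q.png

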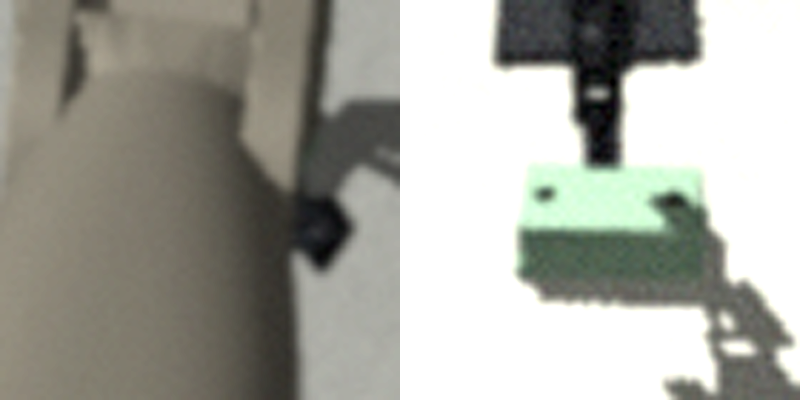

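Request:
{"method": "send_rows", "body": {"targets": [[0, 0.003, -0.01, 0, 0], [0, 0, -0.015, 0, 0], [0, 0, -0.015, 0, 0], [0, 0, -0.01, 0, 0], [0, 0, 0, 0, 0], [0, 0, 0, 0, 0]]}}

```text
clock: 30.9
tcp_pos: [0.5057, 0.028, -0.002]
orientation: [-0.0, 0.885, 0.466, 0.0]
wrist_force: [-0.8, 0.2, -0.1]
finger_gap: 0.0855
```

```bash
python3 look.py r 0.5 0.03 0.03 35 2>/dev/null; python3 st.py
```

```text
top crop origin 284 176
side crop origin 273 173
31.0 [ 0.5064  0.0279 -0.0015] [-0.79 -0.47  0.05] 0.0853
31.0 [ 0.5064  0.0279 -0.0015] phi 55.58 0.0853 [-0.79 -0.47  0.05] [-0.1   0.33 -0.44  0.79  0.    0.5 ]
```

View pics/r.png

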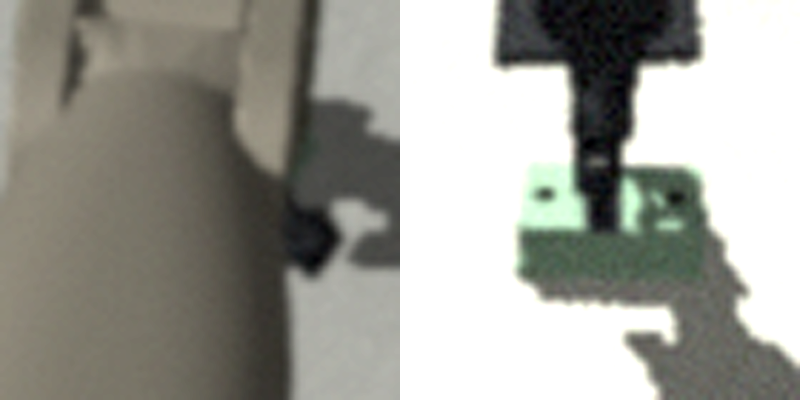

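Request:
{"method": "send_rows", "body": {"targets": [[0, 0, -0.01, 0, 0], [0, 0, -0.01, 0, 0], [0, 0, -0.0055, 0, 0], [0, 0, -0.002, 0, 0], [0, 0, 0, 0, 0], [0, 0, 0, 0, 40], [0, 0, 0, 0, 60], [0, 0, 0, 0, 70], [0, 0, 0, 0, 70]]}}

```text
clock: 31.9
tcp_pos: [0.5059, 0.0279, -0.0294]
orientation: [0.0, 0.885, 0.466, 0.0]
wrist_force: [-1.2, -0.5, -0.4]
finger_gap: 0.0621
```

Request:
{"method": "send_rows", "body": {"targets": [[0, 0, 0, 0, 90], [0, 0, 0, 0, 255], [0, 0, 0, 0, 255], [0, 0, 0, 0, 255], [0, 0, 0, 0, 255]]}}

```text
clock: 32.4
tcp_pos: [0.506, 0.0278, -0.0292]
orientation: [0.0, 0.885, 0.466, 0.0]
wrist_force: [-1.4, -0.0, 6.2]
finger_gap: 0.0591
```

```bash
python3 look.py s 0.5 0.03 0.03 35 2>/dev/null; python3 st.py
```

```text
top crop origin 284 176
side crop origin 273 173
32.5 [ 0.506   0.0278 -0.0292] [-1.08  0.07  5.29] 0.0589
32.5 [ 0.506   0.0278 -0.0292] phi 55.58 0.0589 [-1.08  0.07  5.29] [-0.1   0.37 -0.48  0.73 -0.    0.5 ]
```

View pics/s.png

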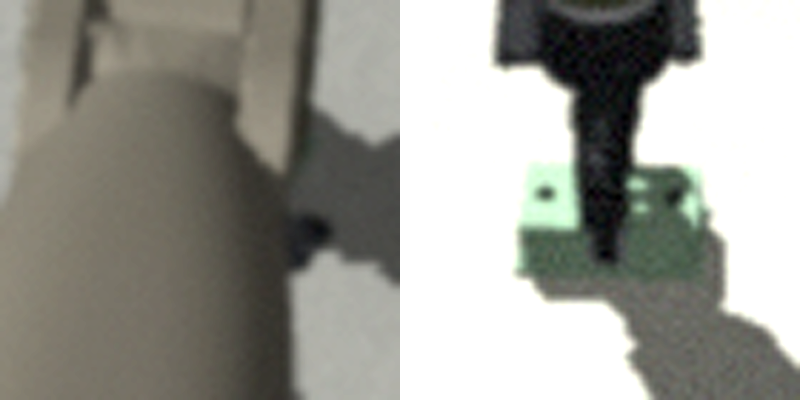

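Request:
{"method": "send_rows", "body": {"targets": [[0, 0, 0.003, 0, 255], [0, 0, 0.005, 0, 255], [0, 0, 0.015, 0, 255], [0, 0, 0.025, 0, 255], [0, 0, 0.025, 0, 255], [0, 0, 0.02, 0, 255], [0.003, 0.007, 0.007, 0, 255], [0.01, 0.02, 0, 1, 255], [0.015, 0.029, 0, 1, 255], [0.015, 0.029, 0, 1, 255], [0.015, 0.029, 0, 1, 255], [0.015, 0.029, 0, 1.4, 255]]}}

```text
clock: 33.7
tcp_pos: [0.5784, 0.1726, 0.0691]
orientation: [-0.0, 0.861, 0.508, -0.001]
wrist_force: [-0.1, -0.9, -2.4]
finger_gap: 0.0594
```

Request:
{"method": "send_rows", "body": {"targets": [[0.015, 0.029, 0, 0, 255], [0.01, 0.018, 0, 0, 255], [0.005, 0.011, 0, 0, 255], [0, 0, -0.01, 0, 255], [0, 0, -0.02, 0, 255], [0, 0, -0.02, 0, 255], [0, 0, -0.01, 0, 255], [0, 0, 0, 0, 255], [0, 0, 0, 0, 255]]}}

```text
clock: 34.6
tcp_pos: [0.6085, 0.2284, 0.0105]
orientation: [-0.0, 0.862, 0.507, -0.0]
wrist_force: [-0.4, -0.3, -2.1]
finger_gap: 0.0593
```

```bash
python3 look.py t 0.609 0.229 0.03 40 2>/dev/null; python3 st.py
```

```text
top crop origin 209 133
side crop origin 267 130
34.7 [0.6095 0.2288 0.0115] [-0.28  0.71 -3.67] 0.0593
34.7 [0.6095 0.2288 0.0115] phi 60.96 0.0593 [-0.28  0.71 -3.67] [ 0.24  0.56 -0.04  0.97  0.    0.74]
```

View pics/t.png

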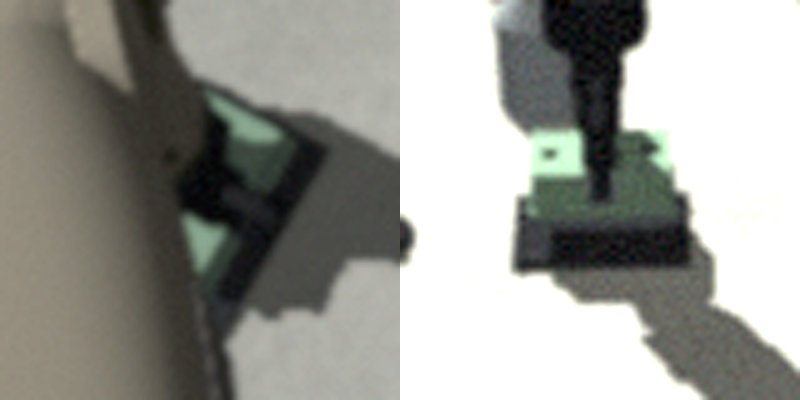

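```bash
python3 - <<'E'
from fit import *
for t in('side_l','side_g','top_g'):
    r=pickle.load(open(t+'.pkl','rb'));x,f=fit_tray(r,'oblong_tray',(.609,.229,np.radians(-29)),34);print(t,x[:2].round(4),np.degrees(x[2]).round(2),round(f,3))
E
sed -i 's/,35);im=/,40);im=/' ov.py
for c in side top; do python3 ov.py t $c oblong_pot .6095 .2288 .0407 -29.04 oblong_tray .6093 .2289 -29;done
python3 - <<'E'
import cv2,numpy as np
cv2.imwrite('pics/ovt.png',cv2.resize(np.hstack([cv2.imread('pics/ov_t_side.png'),cv2.imread('pics/ov_t_top.png')]),(800,400)))
E
```

```text
side_l [0.6088 0.2286] -29.83 0.124
side_g [0.6089 0.2286] -29.84 0.13
top_g [0.6056 0.2186] -13.17 0.49
```

View pics/ovt.png

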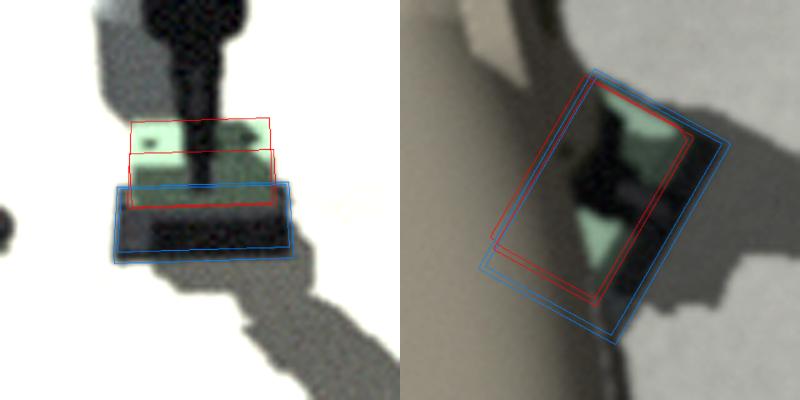

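Request:
{"method": "send_rows", "body": {"targets": [[-0.001, 0.0003, -0.012, -0.3, 255], [0, 0, -0.012, 0, 255], [0, 0, -0.007, 0, 255], [0, 0, -0.004, 0, 255], [0, 0, -0.0015, 0, 255], [0, 0, 0, 0, 255], [0, 0, 0, 0, 255]]}}

```text
clock: 35.4
tcp_pos: [0.6077, 0.2293, -0.0261]
orientation: [0.0, 0.863, 0.505, 0.0]
wrist_force: [-1.3, 0.0, -0.9]
finger_gap: 0.059
```

Request:
{"method": "send_rows", "body": {"targets": [[0, 0, -0.001, 0, 255], [0, 0, 0, 0, 255]]}}

```text
clock: 35.6
tcp_pos: [0.6077, 0.2293, -0.0261]
orientation: [0.0, 0.863, 0.505, 0.0]
wrist_force: [-3.7, 0.2, 5.2]
finger_gap: 0.0594
```

Request:
{"method": "send_rows", "body": {"targets": [[0, 0, 0.001, 0, 255], [0, 0, 0, 0, 70], [0, 0, 0, 0, 50], [0, 0, 0.002, 0, 20], [0, 0, 0.01, 0, 0], [0, 0, 0.03, 0, 0], [0, 0, 0.04, 0, 0], [0, 0, 0.03, 0, 0], [-0.01, -0.02, 0.02, 0, 0], [-0.02, -0.04, 0, 0, 0], [-0.02, -0.04, 0, 0, 0], [-0.02, -0.04, 0, 0, 0]]}}

```text
clock: 36.8
tcp_pos: [0.5373, 0.0882, 0.1071]
orientation: [0.001, 0.863, 0.506, 0.001]
wrist_force: [1.1, -0.7, -0.9]
finger_gap: 0.0856
```

Request:
{"method": "send_rows", "body": {"targets": [[-0.02, -0.04, 0, 0, 0], [-0.02, -0.04, 0, 0, 0], [-0.01, -0.03, 0, 0, 0], [0, 0, 0, 0, 0], [0, 0, 0, 0, 0], [0, 0, 0, 0, 0]]}}

```text
clock: 37.4
tcp_pos: [0.4883, -0.0203, 0.1064]
orientation: [0.0, 0.863, 0.505, 0.001]
wrist_force: [1.2, -0.3, -0.3]
finger_gap: 0.0849
```

```bash
python3 look.py z 0.609 0.229 0.03 40 2>/dev/null; python3 st.py
python3 - <<'E'
from fit import *
ims=[]
items=[('thumb_pot','thumb_tray',.4604,.313,0),('square_pot','square_tray',.6106,-.2182,48.3),('round_pot','round_tray',.4224,-.3117,0),('oblong_pot','oblong_tray',.609,.2288,-29.3)]
for cam in('top','side'):
    r=pickle.load(open(cam+'_z.pkl','rb'));row=[]
    for n,tn,x,y,a in items:
        im,off=crop(r,[x,y,.02],32);im=np.clip(im*1.7,0,255).astype(np.uint8)[:,:,::-1].copy()
        p=(x,y,np.radians(a));k,aa,b,h=POTS[n]
        for q,c in((prism(r,k,aa+.006,b+.006,p,.003,.009),(0,0,255)),(prism(r,k,aa,b,p,.003,.003+h),(0,0,255)),(prism(r,TR[tn][0],TR[tn][1],TR[tn][2],p,0,.008),(255,128,0))):
            cv2.polylines(im,[np.round((q-off+.5)*S-.5).astype(np.int32)],True,c,1)
        row.append(cv2.resize(im,(200,200)))
    ims.append(np.hstack(row))
cv2.imwrite('pics/final.png',np.vstack(ims))
t=pickle.load(open('top_z.pkl','rb'))['img'];cv2.imwrite('pics/final_top.png',np.clip(t*1.5,0,255).astype(np.uint8)[:,:,::-1])
E
```

```text
top crop origin 209 133
side crop origin 267 130
37.5 [ 0.4881 -0.0199  0.106 ] [-0.95 -1.15 -0.73] 0.0854
37.5 [ 0.4881 -0.0199  0.106 ] phi 60.78 0.0854 [-0.95 -1.15 -0.73] [-0.21  0.19 -0.33  1.04  0.    0.3 ]
```

View pics/final.png

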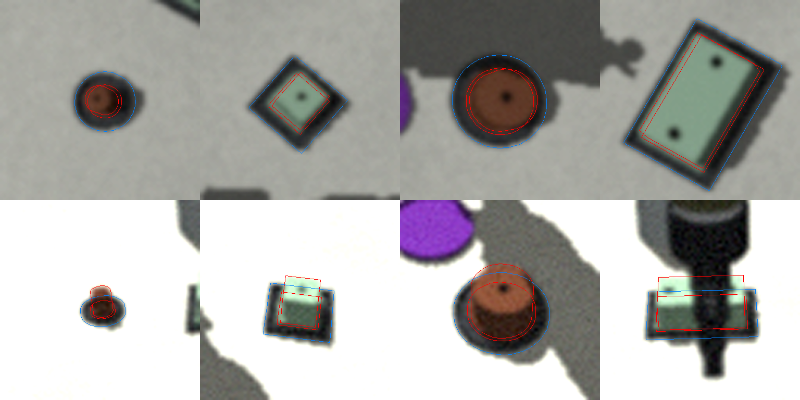

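View pics/final_top.png

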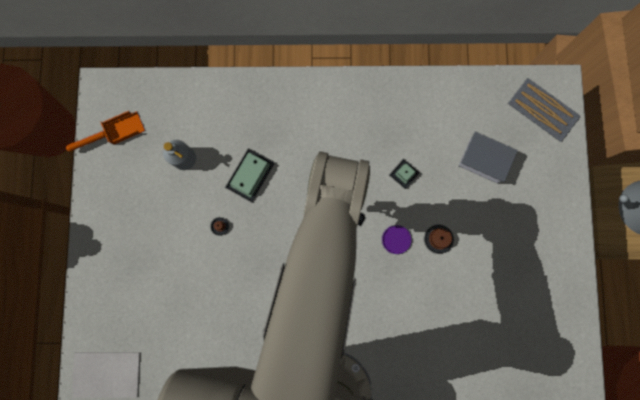

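Run:
```python
from fit import *
items=[('thumb_pot','thumb_tray',.4604,.313,0),('square_pot','square_tray',.6106,-.2182,48.3),('round_pot','round_tray',.4224,-.3117,0),('oblong_pot','oblong_tray',.609,.2288,-29.3)]
for cam in('top','side'):
    r=pickle.load(open(cam+'_z.pkl','rb'))
    for n,tn,x,y,a in items:
        if n=='oblong_pot' and cam=='side':continue
        im,off=crop(r,[x,y,.02],26);im=cv2.GaussianBlur(im,(0,0),2);s=im.sum(2)+1
        d=np.abs(im[...,0]-im[...,1])/s
        g=im.max(2);k,A,B=TR[tn]
        if POTS[n][0]=='r': lab=((im[...,0]-im[...,1])/s>.05)&((im[...,2]-im[...,1])/s<.02)
        else: lab=(im[...,1]-im[...,0])/s>.04
        lab=lab.astype(np.uint8)
        m0=np.zeros(lab.shape,np.uint8);draw_pot(m0,r,n,(x,y,np.radians(a)),.003,off,1);near=cv2.dilate(m0,np.ones((36,36)))>0
        rd=POTS[n][0]=='r'
        def f(p):
            m=np.zeros(lab.shape,np.uint8);draw_pot(m,r,n,(p[0],p[1],p[2] if not rd else 0),.003,off,1)
            return (m!=lab)[near].mean()
        q,fv=opt(f,np.array([x,y,np.radians(a)]),[.003,.003,.06])
        t,ft=fit_tray(r,tn,(x,y,np.radians(a)),36)
        print(cam,n,'pot',(q[:2]*1e3).round(1),np.degrees(q[2]).round(1),round(fv,3),'tray',(t[:2]*1e3).round(1),np.degrees(t[2]).round(1),round(ft,3))
```

```text
top thumb_pot pot [461.  315.2] -2.6 0.064 tray [460.4 312.8] 0.0 0.259
top square_pot pot [ 611.3 -216.4] 47.8 0.143 tray [ 610.9 -217.7] 48.5 0.42
top round_pot pot [ 424.1 -312.5] -0.4 0.065 tray [ 426.4 -312.1] 0.0 0.446
top oblong_pot pot [608.2 231.3] -28.7 0.095 tray [608.4 229.1] -28.4 0.571
side thumb_pot pot [460.1 310.9] 2.2 0.044 tray [460.8 314.1] 0.0 0.297
side square_pot pot [ 608.6 -219.5] 33.8 0.082 tray [ 609.1 -221.1] 49.3 0.271
side round_pot pot [ 422.9 -313.1] 1.0 0.034 tray [ 424.  -314.4] 0.0 0.451
```

```bash
python3 -c "
from workcell import ticket,monitor
print(ticket.hand_in());print(monitor.get_state()['clock'])"
```

```text
the job is handed in; nothing more can be done
None
the job is handed in; nothing more can be done
```

I took the stack apart from the top: thumb pot, square, round, then oblong. Each pot was set upside down in its own dark grey tray. The purple look-alike at about (397, 239) px in the top picture was left alone. I handed in at about 37.5 s with the gripper open and clear.

**Tool point was off:** the cameras and a light touch on empty table showed the reported TCP lies about 36 mm beyond the real fingertips. That disagrees with the description, so I set all grasp heights from the measured offset. The highest wrist force I read was about 12 N.

**Last checks:**
- **Pots:** in both pictures all four pots stand flat in their trays. Fitted offsets from the tray centres are about 1–3 mm, close to the noise of the fit.
- **Oblong pot:** its sides are parallel to the tray's to within about 1° in the top view. It could be checked only in the top view, since the gripper covered it in the side view. It seems about 2 mm off centre there.
- **Square pot:** the top fit gives it parallel to within about 1°, but the side fit gave 34° against a tray at 49°. I put that down to glare and disregarded it, because the picture and overlay show the sides parallel.
- **Trays and bystanders:** the thumb, square and oblong trays fit within about 3 mm of where they started. The round tray's last fit was poor because of the pot in it and shadow, and came out up to about 4 mm off, but its outline still matched the starting position. The mister and tub look unmoved in the top picture, and the arm never came near them.

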